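Pin the dish drainer's door shut

TASK

Slide the dish drainer's front door fully shut, then lock it with the red-handled pin that is stored handle-first in the clay block: push the pin from the door side through the door's steel lug and the ear behind it, fully home with its red collar against the lug, and let go. Only the pin's tip can be reached where it is stored, so draw it out, lay it flat on the plank, let go and take it again by its handle. Leave the pitcher, the bowl and the spoon standing or lying where they are.

Things in the scene. Friction and masses are not known exactly. Their poses are not given: they have to be found in the camera images.
- drainer: Squat green plastic drainer cabinet, fixed: 260 deep (x) x 340 wide (y) x 190 high. Origin: centre of underside; x from front to back. Front face at x = -130, toward the robot; its -y half is the doorway. Flat roof at z = 190. A fixed steel ear stands on the roof near the front edge: plate x -106 to -98, y -42 to 2, top z = 240, with a 13 mm hole along x.
- door (a joint): How far the cream sliding door is open, m: 0 shut (stop), 0.14 open. Slides along drainer y, +y opens; stays where left, 2 N moves it. Panel 172 wide, x -142 to -134 in drainer frame; shut it spans y -170 to 2. Orange finger grip on its front, 20 out, 10 wide, at y = -135 (shut), z 110 to 170. Its steel lug can be pushed as well.
- lug_hole (a point): Centre of the 13 mm hole in the door's steel lug, on its front face. The lug is a plate rising from the door's top above the roof: 8 thick, 44 wide, top 22 above the hole, x -142 to -134 in drainer frame; moves with the door. Door shut: at (-142, -20, 218) in drainer frame. Axes as the drainer's.
- ear_hole (a point): Centre of the 13 mm hole in the drainer's fixed ear, on the ear's front face, at (-106, -20, 218) in the drainer's frame; in line with the lug's hole, 36 mm behind it, when the door is shut. Axes as the drainer's.
- pin: Loose lock pin, 60 g. Origin on its axis at the collar's shank side; x to the tip. Steel shank 10 round, 80 long, last 10 tapering to 4.4. Red collar x -5 to 0, 30 wide (y), 18 high (z). Red handle x -51 to -5, 14 wide (y), 18 high. Lying, it is level, axis 9 mm up, on handle and collar. Starts in the block's channel, handle inside, tip sticking out 33 to 39 mm.
- pin_tip (a point): The pin's tip: 80 mm from the collar along the pin's x.
- block: Hollow terracotta block fixed to the plank, 115 (x) x 100 (y) x 73 high. Origin at the centre of its underside. One blind channel, 44 wide, 32 high, floor at z = 22, opens in its +x face (x = 57.5), 108 deep. The mouth looks roughly toward the robot.
- pitcher: Loose orange plastic pitcher, upright and empty, 300 g: 100 mm across at the rim, 190 high, handle out to 88 mm on its -x side. Origin at the centre of its base. Bystander.
- bowl: Loose blue ceramic soup bowl, 136 mm across, 55 high, 350 g. Origin at the centre of its base. Bystander.
- spoon: Loose steel serving spoon, 240 mm long, lying on the drainer's roof behind the ear. Origin at the middle of its underside, x from handle to spoon end. Bystander.

How it is judged:
By the outcome, as a careful person would: the job done as asked, in the order asked, and still so for the second after the job is handed in, with the robot touching nothing.
It also fails if it takes over 72 s, if anything falls off the work surface, if the arm or the gripper's body presses on something with over 40 N, if the wrist force passes 120 N, or if a joint passes its speed limit or range.

ROBOT

A 6-joint arm with a two-finger parallel gripper is mounted at the origin on the work surface. World frame = base frame: x ahead of the robot, y to its left, z up, the work surface at z = 0. Lengths are in m, angles in rad, forces in N, time in s.
With the tool pointing down it reaches from about 0.225 to 0.875 m from the base axis. Payload 3.4 kg.
Tool frame: the origin (TCP) lies between the finger pads; the fingertips stand 11 mm ahead of it and the grasp point (between the pads) lies 8 mm behind it (tips_ahead is the distance from the TCP to the fingertips, in m); z points along the fingers, x is the direction in which the jaws open and shut, and the axes are right-handed (so a half turn about z gives the same grasp; the last joint's range is limited). The gripper opens to 85 mm and grips with 20 to 120 N. Pads are 22 mm wide; open, the fingers measure 114 mm over their backs; the gripper's body (76 mm by 85 mm) begins 54 mm behind the grasp point. The pads swing forward as they close: fully open they stand 13 mm farther back than shut.
Start: joints at [-1.402, 0.276, 1.505, -0, 1.361, -0.121], TCP at [0.164, -0.551, 0.216] pointing down, gripper open.
Joint ranges: [-2.89, 2.89], [-0.75, 2.08], [0.22, 2.7], [-1.18, 4.32], [0.11, 2.71], [-2.7, 2.7]. Speed limits (rad/s): [2.57, 2.57, 3.14, 3.14, 3.14, 3.14].

INTERFACE

Orientations are given as a unit quaternion [w, x, y, z].
In Python, from rig import get_state, get_image, sign_off, masks_of, tips_ahead gives the robot as it stands.
- The arm moves only by the tool play_rows, never from a script. Its argument "series" is a list of rows, each an object of numbers: "fingers": the closure, from -1 (fully open) to 1 (shut); "dx", "dy", "dz": the shift along the world's x, y, z in mm; "turn": the turn about the world's z in rad. A call has 1 to 20 rows; each row shifts and turns the pose as measured when the row begins; what a row does not reach is not made up. A row lasts 1/12 s, in which the tool goes at most 41.7 mm and 7.16 degrees, less where a joint would pass 70% of its speed; a pose out of reach is approached as far as the arm can. A call with a gripper value outside its range is refused whole. The fingers move at their own pace and stop on an object; "squeeze" is the grip in N (left out, the last holds). Time passes only in rows, so rows that do not move let the fingers close. It gives the time, the measured TCP pose, the force and the opening at its end, in the units of the state.
- get_state(): the state, without advancing time (a new reading comes with each control period).
- get_image(name): name is "side" or "top" or "wrist"; returns a dict with "pixels" (400x640x3 uint8, red, green, blue), "vfov" (degrees; the focal length in pixels is half the picture's height over the tangent of half this angle, whatever the lens; pixels are square), "cx", "cy" (the principal point, pixels), "rvec" (rotation vector, rad) and "tvec" (3), from world to camera coordinates, as OpenCV has them; the wrist camera has in their place "hand_eye" (4x4, takes a point from camera to tool coordinates, whose origin is the TCP and whose axes are the tool frame's). Camera axes: x right, y down, z forward; pixel columns grow to the right and rows downward; lengths in m; the calibration is good to about 2 mm. A picture is of the moment at which its call begins: read the wrist's pose just before it. There is no depth.
- sign_off(): hands the job in, once; it reports no verdict.
Trained networks look in a picture, given as the dict that the camera call returned (one of the last four; its "shot" number tells which), for a name from the list of things; names that differ only in an ending like _2 or _b are one class to them, and where a whole thing is asked for, a point or a joint stands for the part that bears it (a point fixed in the world has none). Each returns a list of dicts, best first, with "p" (0 to 1); they miss things now and then, are a little off and sometimes report something else, mostly with a low value. They report only what shows in the picture. A call takes as long as a camera call.
- masks_of(picture, label): "region" (400x640 bool, what is visible of it) and "xy" ([column, row] in pixels, amid what is visible of it).
The state is a dict: "clock": time; "qpos": joint angles; "qd": joint speeds; "effort": joint torques, N m; "position": TCP position; "ee_rot": TCP orientation; "contact_force": force on the tool from outside, world axes, zero at the start; "moment": the same for the moment, N m; "width": finger opening in m.
Only numpy, scipy, OpenCV 4.12 (cv2) and the standard library are available. Lean on these libraries where they do the work, as an engineer would, in place of code of your own. Each camera call takes 0.05 s, during which the arm holds its last target. There are 200 camera calls.

## Working session

There is one attempt and no reset: what is moved stays moved. The work goes in short steps, Python scripts to look and compute and a tool call to move; the robot and the scene stay as the last step left them, time stands still between calls to the robot, and variables do not carry over. Pictures are saved under pics/ and viewed, about 8 in all and at most 12, crops included, and the job is handed in when it is done.

Besides the shell and the picture viewer there is one more tool, called after "Emit:" in YAML: its name, and indented under it one key for each argument. play_rows: Moves the arm, as the interface text tells. Its arguments: {"type":"object","properties":{"series":{"type":"array"},"squeeze":{"type":"number"}},"required":["series"]}

```bash
mkdir -p pics; ls; cat > h.py <<'E'
import numpy as np, cv2
from rig import *
from scipy.spatial.transform import Rotation as R
def cam(im, st=None):
    h=im["pixels"].shape[0]; f=h/2/np.tan(np.radians(im["vfov"])/2)
    K=np.array([[f,0,im["cx"]],[0,f,im["cy"]],[0,0,1]])
    if "rvec" in im:
        Rm=cv2.Rodrigues(np.array(im["rvec"],float))[0]; t=np.array(im["tvec"],float).ravel()
    else:
        q=st["ee_rot"]; T=np.eye(4); T[:3,:3]=R.from_quat([q[1],q[2],q[3],q[0]]).as_matrix(); T[:3,3]=st["position"]
        W=np.linalg.inv(T@np.array(im["hand_eye"])); Rm=W[:3,:3]; t=W[:3,3]
    return K,Rm,t
def proj(c,P):
    K,Rm,t=c; p=(K@(Rm@np.atleast_2d(P).T+t[:,None])).T; return p[:,:2]/p[:,2:]
def ray(c,uv):
    K,Rm,t=c; d=Rm.T@np.linalg.inv(K)@np.array([uv[0],uv[1],1.]); return -Rm.T@t, d
def atz(c,uv,z):
    o,d=ray(c,uv); return o+d*(z-o[2])/d[2]
def tri(rs):
    A=np.zeros((3,3));b=np.zeros(3)
    for o,d in rs:
        d=d/np.linalg.norm(d);M=np.eye(3)-np.outer(d,d);A+=M;b+=M@o
    return np.linalg.solve(A,b)
def save(im,name): cv2.imwrite("pics/"+name,im["pixels"][:,:,::-1])
E
python3 - <<'E'
from h import *
s=get_state(); print({k:np.round(v,3) for k,v in s.items()}, tips_ahead)
a=get_image("side");b=get_image("top")
save(a,"side0.png");save(b,"top0.png")
for n,im in(("side",a),("top",b)):
    print(n,im["shot"],np.round(-cam(im)[1].T@cam(im)[2],3))
    for l in["drainer","door","lug_hole","ear_hole","pin","pin_tip","block","pitcher","bowl","spoon"]:
        try:
            m=masks_of(im,l)
            print(l,[(round(x["p"],2),np.round(x["xy"]),int(x["region"].sum())) for x in m[:2]])
        except Exception as e: print(l,e)
E
```

```text
pics
{'clock': np.float64(0.0), 'qpos': array([-1.402,  0.277,  1.506, -0.   ,  1.361, -0.121]), 'qd': array([-0.001, -0.   ,  0.   ,  0.001, -0.   ,  0.001]), 'effort': array([-0.0000e+00, -4.1678e+01, -2.4581e+01, -0.0000e+00,  1.1000e-02,
       -0.0000e+00]), 'position': array([ 0.164, -0.55 ,  0.215]), 'ee_rot': array([-0.001,  0.802, -0.598, -0.001]), 'contact_force': array([0.043, 0.134, 0.106]), 'moment': array([-0.014, -0.025,  0.02 ]), 'width': np.float64(0.085)} 0.011
side 1 [ 0.31  -0.756  0.751]
drainer [(0.57, array([360., 207.]), 13194)]
door [(0.69, array([326., 221.]), 1942), (0.21, array([365., 209.]), 13502)]
lug_hole [(0.7, array([326., 220.]), 2005)]
ear_hole [(0.8, array([364., 206.]), 13612)]
pin []
pin_tip [(0.48, array([326., 342.]), 73), (0.31, array([326., 222.]), 2000)]
block [(0.64, array([359., 327.]), 3375)]
pitcher [(0.62, array([268., 152.]), 1692)]
bowl [(0.66, array([286., 258.]), 1675)]
spoon [(0.8, array([369., 167.]), 473)]
top 2 [0.52  0.032 1.268]
drainer [(0.9, array([329., 162.]), 15155)]
door [(0.59, array([343., 211.]), 487)]
lug_hole [(0.63, array([349., 210.]), 346), (0.17, array([173., 227.]), 2124)]
ear_hole [(0.79, array([327., 162.]), 15206)]
pin [(0.44, array([450., 253.]), 24)]
pin_tip [(0.59, array([452., 256.]), 24)]
block [(0.78, array([446., 225.]), 1883)]
pitcher [(0.82, array([172., 230.]), 2141)]
bowl [(0.94, array([352., 262.]), 1951)]
spoon [(0.95, array([309., 138.]), 827), (0.39, array([450., 255.]), 30)]
```

```bash
python3 - <<'E'
import cv2
a=cv2.imread("pics/side0.png");b=cv2.imread("pics/top0.png")
cv2.imwrite("pics/side0c.png",cv2.resize(a[80:380,190:510],(800,750))[:, :][:600] if 0 else cv2.resize(a[120:360,200:500],(750,600),interpolation=cv2.INTER_CUBIC))
cv2.imwrite("pics/top0c.png",cv2.resize(b[80:300,120:500],None,fx=2.1,fy=2.1,interpolation=cv2.INTER_CUBIC))
E
```

```text
(no output)
```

View pics/side0c.png

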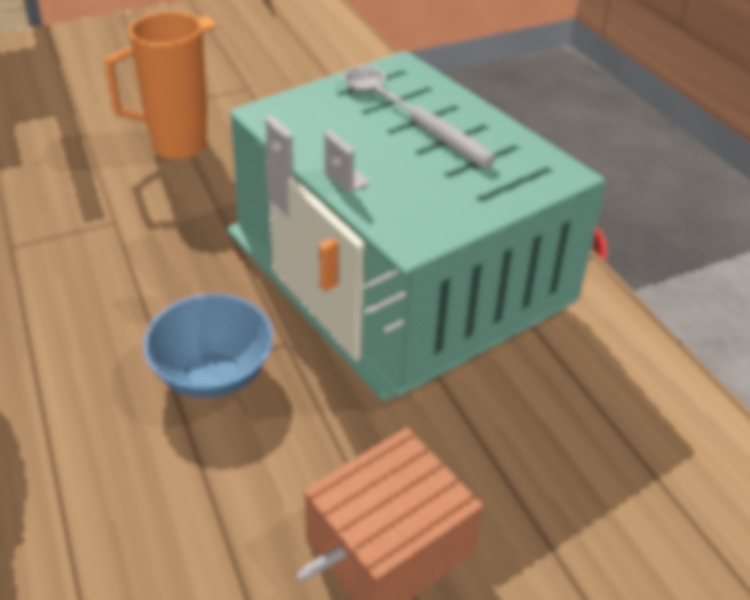

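View pics/top0c.png

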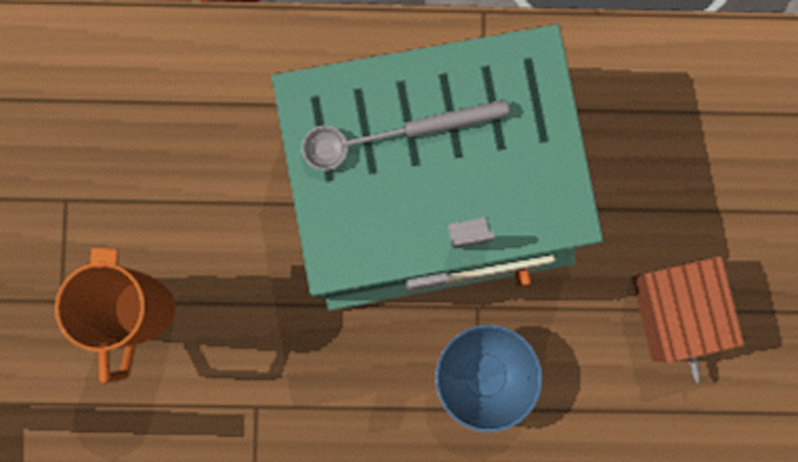

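The side view shows the door partly open, with the lug left of the ear (crop 280,165 vs 340,160), and the pin tip sticking out of the block's near face (crop 320,563). In the top view +x is up and +y is left. The lug is at crop (428,281), the ear at (471,231), the bowl at (488,378) and the block at (690,310) with its tip at (696,370).

```bash
cat >> h.py <<'E'
def fit2(model,pts):
    # rigid 2D fit model->pts
    m=np.array(model)[:,:2];p=np.array(pts)[:,:2];mc=m.mean(0);pc=p.mean(0)
    H=(m-mc).T@(p-pc);a=np.arctan2(H[0,1]-H[1,0],H[0,0]+H[1,1])
    Rm=np.array([[np.cos(a),-np.sin(a)],[np.sin(a),np.cos(a)]]);t=pc-Rm@mc
    return a,t,np.linalg.norm(m@Rm.T+t-p,axis=1)
E
python3 - <<'E'
from h import *
a=get_image("side");b=get_image("top");ca=cam(a);cb=cam(b)
print(cb[0][0,0])
C=lambda u,v:np.array([u/2.1+120,v/2.1+80])
P=[atz(cb,C(*x),.19) for x in [(273,74),(560,26),(602,241),(310,295)]]
an,t,e=fit2([(.13,.17),(.13,-.17),(-.13,-.17),(-.13,.17)],P);print("drainer",an,t,e)
Rm=np.array([[np.cos(an),-np.sin(an)],[np.sin(an),np.cos(an)]])
S=lambda u,v:np.array([u/2.5+200,v/2.5+120])
# side check of roof corners
for x,y in [(-.13,.17),(.13,-.17),(-.13,-.17),(.13,.17)]:
    print(proj(ca,np.r_[Rm@[x,y]+t,.19]),'top',proj(cb,np.r_[Rm@[x,y]+t,.19]))
print("side picked",S(233,113),S(604,181),S(403,268),S(405,52))
Q=[atz(cb,C(*x),.073) for x in [(638,277),(722,257),(743,344),(663,362)]]
# block +x toward robot: corners far-left: (-x, ...) 
bn,bt,be=fit2([(-.0575,-.05),(-.0575,.05),(.0575,.05),(.0575,-.05)],Q);print("block",bn,bt,be)
# lug top: y in drainer
for l in [(407,283),(449,278)]:
    w=atz(cb,C(*l),.24)[:2];print("lug top",w,Rm.T@(w-t))
for l in [(450,222),(490,219),(494,240),(450,244)]:
    w=atz(cb,C(*l),.24)[:2];print("ear",Rm.T@(w-t))
tip=tri([ray(cb,C(699,381)),ray(ca,S(299,577))]);print("tip",tip)
w=atz(cb,C(699,381),.031);print("tip z31",w, 'mouth frame',)
print(atz(ca,S(299,577),.031))
print("bowl",atz(cb,C(488,378),.05))
E
```

```text
452.527920529616
drainer 0.19222921107407145 [ 0.7053339  -0.00590593] [0.00180633 0.00247457 0.00286837 0.00099338]
[[291.01458425 163.04557036]] top [[267.38645248 220.82692881]]
[[442.46421058 191.57857983]] top [[386.88423992  91.4190755 ]]
[[361.34400363 228.29148901]] top [[407.34500977 195.7526483 ]]
[[362.56471899 139.54076117]] top [[249.33421312 114.90778047]]
side picked [293.2 165.2] [441.6 192.4] [361.2 227.2] [362.  140.8]
block -2.8940002500894666 [ 0.53719012 -0.33399381] [0.0059278  0.00519975 0.00265976 0.00315145]
lug top [0.55938388 0.02643862] [-0.13708239  0.05963217]
lug top [ 0.56547054 -0.01895684] [-0.13978054  0.01391003]
ear [-0.08000907  0.00188106]
ear [-0.08442013 -0.04165615]
ear [-0.10775788 -0.04173725]
ear [-0.1036368   0.00620056]
tip [ 0.44569713 -0.35512291  0.03268056]
tip z31 [ 0.44575884 -0.3556984   0.031     ] mouth frame
[ 0.44585046 -0.35414144  0.031     ]
bowl [ 0.44723615 -0.07959511  0.05      ]
```

Emit:
play_rows:
  series:
    - {"fingers":1,"dz":30}
    - {"fingers":1,"dx":20,"dy":32,"dz":20}
    - {"fingers":1,"dx":20,"dy":32,"dz":20}
    - {"fingers":1,"dx":20,"dy":32,"dz":15}
    - {"fingers":1,"dx":20,"dy":32}
    - {"fingers":1,"dx":20,"dy":32,"turn":-0.05}
    - {"fingers":1,"dx":20,"dy":32,"turn":-0.05}
    - {"fingers":1,"dx":20,"dy":32}
    - {"fingers":1,"dx":20,"dy":32}
    - {"fingers":1,"dx":20,"dy":32}
    - {"fingers":1,"dx":20,"dy":32}
    - {"fingers":1,"dx":20,"dy":32}
    - {"fingers":1,"dx":20,"dy":32}
    - {"fingers":1,"dx":20,"dy":32}
    - {"fingers":1,"dx":20,"dy":32}
    - {"fingers":1,"dx":20,"dy":32}
    - {"fingers":1,"dx":20,"dy":32}
    - {"fingers":1,"dx":20,"dy":32}
    - {"fingers":1,"dx":20,"dy":32}
  squeeze: 40

```text
invalid input at $.series[0]: expected keys fingers, dx, dy, dz, turn
```

Emit:
play_rows:
  series:
    - {"fingers":1,"dx":0,"dy":0,"dz":30,"turn":0}
    - {"fingers":1,"dx":20,"dy":32,"dz":20,"turn":0}
    - {"fingers":1,"dx":20,"dy":32,"dz":20,"turn":0}
    - {"fingers":1,"dx":20,"dy":32,"dz":15,"turn":0}
    - {"fingers":1,"dx":20,"dy":32,"dz":0,"turn":0}
    - {"fingers":1,"dx":20,"dy":32,"dz":0,"turn":-0.05}
    - {"fingers":1,"dx":20,"dy":32,"dz":0,"turn":-0.05}
    - {"fingers":1,"dx":20,"dy":32,"dz":0,"turn":0}
    - {"fingers":1,"dx":20,"dy":32,"dz":0,"turn":0}
    - {"fingers":1,"dx":20,"dy":32,"dz":0,"turn":0}
    - {"fingers":1,"dx":20,"dy":32,"dz":0,"turn":0}
    - {"fingers":1,"dx":20,"dy":32,"dz":0,"turn":0}
    - {"fingers":1,"dx":20,"dy":32,"dz":0,"turn":0}
    - {"fingers":1,"dx":20,"dy":32,"dz":0,"turn":0}
    - {"fingers":1,"dx":20,"dy":32,"dz":0,"turn":0}
    - {"fingers":1,"dx":20,"dy":32,"dz":0,"turn":0}
    - {"fingers":1,"dx":20,"dy":32,"dz":0,"turn":0}
    - {"fingers":1,"dx":20,"dy":32,"dz":0,"turn":0}
    - {"fingers":1,"dx":20,"dy":32,"dz":0,"turn":0}
  squeeze: 40

```text
clock: 2.78
position: [0.5302, 0.046, 0.3051]
ee_rot: [-0.001, 0.765, -0.645, 0.007]
contact_force: [-0.4, -1.4, 0.5]
width: -0.0003
```

Emit:
play_rows:
  series:
    - {"fingers":1,"dx":22,"dy":14,"dz":0,"turn":0.02}
    - {"fingers":1,"dx":0,"dy":0,"dz":0,"turn":0}
    - {"fingers":1,"dx":0,"dy":0,"dz":0,"turn":0}

```text
clock: 3.03
position: [0.5562, 0.069, 0.304]
ee_rot: [-0.003, 0.774, -0.633, 0.006]
contact_force: [-1.4, -0.5, -0.4]
width: -0.0001
```

```bash
python3 - <<'E'
from h import *
s=get_state();im=get_image("wrist");save(im,"w1.png");c=cam(im,s)
print(s["position"],-c[1].T@c[2]); an=.1922;t=np.array([.7053,-.0059]);Rm=np.array([[np.cos(an),-np.sin(an)],[np.sin(an),np.cos(an)]])
for x,y,z in [(-.142,.06,.24),(-.142,.014,.24),(-.106,.002,.24),(-.106,-.042,.24),(-.13,.17,.19),(-.13,-.17,.19)]:
    print((x,y,z),proj(c,np.r_[Rm@[x,y]+t,z]).round(0))
E
```

```text
[0.55617744 0.06901115 0.30401657] [0.63106145 0.08508463 0.46412275]
(-0.142, 0.06, 0.24) [[375. 219.]]
(-0.142, 0.014, 0.24) [[435. 220.]]
(-0.106, 0.002, 0.24) [[457. 174.]]
(-0.106, -0.042, 0.24) [[517. 174.]]
(-0.13, 0.17, 0.19) [[244. 186.]]
(-0.13, -0.17, 0.19) [[619. 189.]]
```

View pics/w1.png

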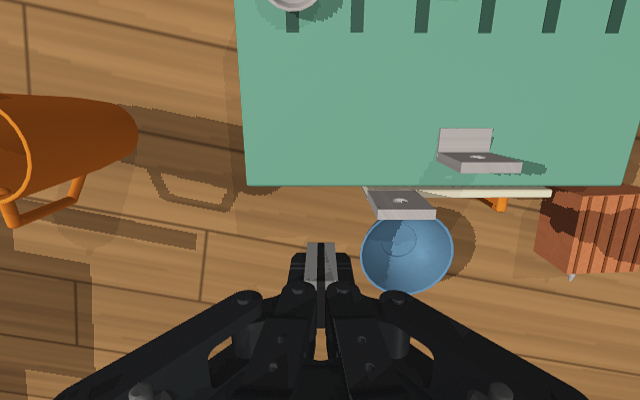

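Emit:
play_rows:
  series:
    - {"fingers":1,"dx":-6,"dy":-1,"dz":-25,"turn":0}
    - {"fingers":1,"dx":0,"dy":0,"dz":-30,"turn":0}
    - {"fingers":1,"dx":0,"dy":0,"dz":-28,"turn":0}
    - {"fingers":1,"dx":0,"dy":0,"dz":0,"turn":0}
    - {"fingers":1,"dx":3,"dy":-14,"dz":0,"turn":0}
    - {"fingers":1,"dx":2,"dy":-10,"dz":0,"turn":0}
    - {"fingers":1,"dx":2,"dy":-10,"dz":0,"turn":0}
    - {"fingers":1,"dx":2,"dy":-10,"dz":0,"turn":0}
    - {"fingers":1,"dx":2,"dy":-10,"dz":0,"turn":0}
    - {"fingers":1,"dx":2,"dy":-10,"dz":0,"turn":0}

```text
clock: 3.92
position: [0.5608, -0.0055, 0.2265]
ee_rot: [-0.006, 0.772, -0.636, 0.01]
contact_force: [0.8, 0.3, -0.9]
width: -0.0002
```

Emit:
play_rows:
  series:
    - {"fingers":1,"dx":2,"dy":-6,"dz":-3,"turn":0}
    - {"fingers":1,"dx":1,"dy":-5,"dz":-3,"turn":0}
    - {"fingers":1,"dx":0,"dy":0,"dz":0,"turn":0}

```text
clock: 4.17
position: [0.5662, -0.0216, 0.2251]
ee_rot: [-0.007, 0.771, -0.637, 0.013]
contact_force: [-0.6, 0.7, 0.5]
width: -0.0
```

```bash
python3 - <<'E'
from h import *
s=get_state();im=get_image("wrist");c=cam(im,s);print(s["position"],s["contact_force"])
cv2.imwrite("pics/w2.png",im["pixels"][100:330,250:600,::-1].repeat(2,0).repeat(2,1))
E
```

```text
[ 0.56616923 -0.02155453  0.22505226] [-0.55802661  0.70399045  0.47567609]
```

View pics/w2.png

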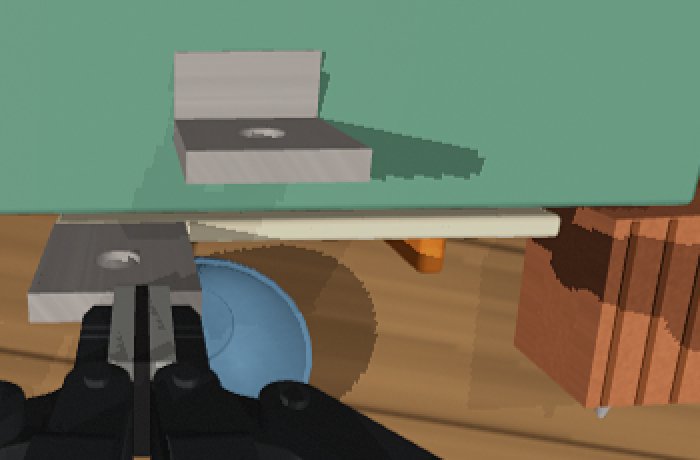

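The fingertip appears over the lug's top edge, and there is no contact force. I'll work out where the tip and the lug actually are.

```bash
python3 - <<'E'
from h import *
s=get_state();im=get_image("wrist");c=cam(im,s)
q=s["ee_rot"];T=R.from_quat([q[1],q[2],q[3],q[0]]).as_matrix();print("tool z",T[:,2].round(3),"x",T[:,0].round(3))
an=.1922;t=np.array([.7053,-.0085]);Rm=np.array([[np.cos(an),-np.sin(an)],[np.sin(an),np.cos(an)]])
D=lambda w:(Rm.T@(w[:2]-t)).round(4)
for z in(-.02,0,.011,.02): print(z,proj(c,s["position"]+T[:,2]*z).round(0))
for u,v in[(264,261),(351,261),(343,191),(435,191)]: print(D(atz(c,(u,v),.24)))
print("TCP",D(s["position"]))
for p in[(-.134,.03,.24),(-.142,.03,.24),(-.142,.06,.24),(-.142,.0,.24)]: print(p,proj(c,np.r_[Rm@p[:2]+t,p[2]]).round(0))
E
```

```text
tool z [ 0.03  -0.006 -1.   ] x [ 0.188 -0.982  0.012]
-0.02 [[320. 262.]]
0 [[320. 244.]]
0.011 [[320. 236.]]
0.02 [[320. 229.]]
[-0.1413  0.0429]
[-0.1417 -0.0017]
[-0.1044  0.0031]
[-0.1046 -0.0414]
TCP [-0.1388  0.014 ]
(-0.134, 0.03, 0.24) [[289. 248.]]
(-0.142, 0.03, 0.24) [[289. 262.]]
(-0.142, 0.06, 0.24) [[231. 262.]]
(-0.142, 0.0, 0.24) [[348. 262.]]
```

```bash
python3 - <<'E'
from h import *
s=get_state();im=get_image("wrist");c=cam(im,s)
q=s["ee_rot"];T=R.from_quat([q[1],q[2],q[3],q[0]]).as_matrix()
for p in[(-.01,-.011,.011),(.01,-.011,.011),(-.01,.011,.011),(.01,.011,.011),(0,-.011,-.01),(0,-.011,0),(0,.011,-.01)]: print(p,proj(c,s["position"]+T@p).round(0))
print(s["effort"].round(1),s["qpos"].round(3))
a=get_image("side");b=get_image("top");print(proj(cam(a),s["position"]),proj(cam(b),s["position"]))
x=a["pixels"][130:250,260:420,::-1];y=b["pixels"][150:270,270:430,::-1]
cv2.imwrite("pics/sb.png",np.vstack([cv2.resize(k,None,fx=2.5,fy=2.5,interpolation=cv2.INTER_CUBIC) for k in(x,y)]))
E
```

```text
(-0.01, -0.011, 0.011) [[303. 218.]]
(0.01, -0.011, 0.011) [[337. 218.]]
(-0.01, 0.011, 0.011) [[303. 252.]]
(0.01, 0.011, 0.011) [[337. 252.]]
(0, -0.011, -0.01) [[320. 233.]]
(0, -0.011, 0) [[320. 226.]]
(0, 0.011, -0.01) [[320. 271.]]
[ -0.3 -40.1 -25.   -0.1  -0.1  -0. ] [-1.590e-01  2.420e-01  1.531e+00 -1.000e-03  1.340e+00  1.223e+00]
[[315.99285823 179.65036953]] [[334.22111555 212.43721549]]
```

View pics/sb.png

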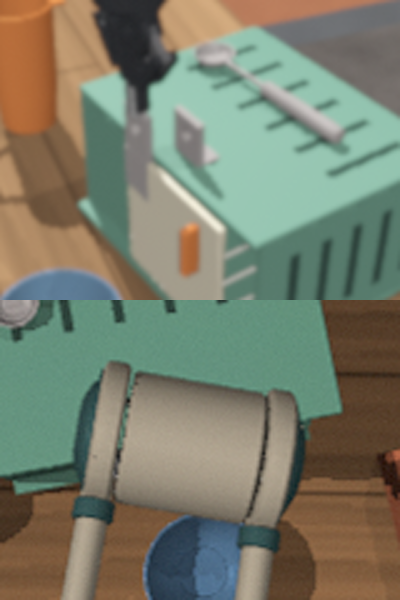

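The lug has moved only about 18 mm, and the fingertips seem to have ridden along its top instead of pushing its side. I'll go back, drop lower in front of the roof edge and check clearances there.

Emit:
play_rows:
  series:
    - {"fingers":1,"dx":0,"dy":0,"dz":25,"turn":0}
    - {"fingers":1,"dx":0,"dy":0,"dz":25,"turn":0}
    - {"fingers":1,"dx":-10,"dy":30,"dz":0,"turn":0}
    - {"fingers":1,"dx":-9,"dy":30,"dz":0,"turn":0}
    - {"fingers":1,"dx":0,"dy":4,"dz":-20,"turn":0}
    - {"fingers":1,"dx":0,"dy":0,"dz":-25,"turn":0}
    - {"fingers":1,"dx":0,"dy":0,"dz":-15,"turn":0}
    - {"fingers":1,"dx":0,"dy":0,"dz":0,"turn":0}
    - {"fingers":1,"dx":0,"dy":0,"dz":0,"turn":0}

```text
clock: 5.17
position: [0.5444, 0.0503, 0.2111]
ee_rot: [-0.007, 0.772, -0.635, 0.01]
contact_force: [-0.4, -1.3, 0.4]
width: 0.0002
```

```bash
python3 - <<'E'
from h import *
s=get_state();im=get_image("wrist");c=cam(im,s)
an=.1922;t=np.array([.7053,-.0085]);Rm=np.array([[np.cos(an),-np.sin(an)],[np.sin(an),np.cos(an)]])
print("TCP",s["position"],Rm.T@(s["position"][:2]-t),s["ee_rot"],s["contact_force"],s["moment"])
a=get_image("side")
x=cv2.resize(a["pixels"][130:230,260:380,::-1],None,fx=3,fy=3,interpolation=cv2.INTER_CUBIC)
y=im["pixels"][170:370,140:500,::-1].repeat(2,0).repeat(2,1)
z=np.zeros((300,720,3),np.uint8);z[:,:360]=x
cv2.circle(x,tuple(int(k) for k in ((proj(cam(a),s["position"])[0]-[260,130])*3)),3,(0,0,255),1);z[:,360:]=x
z[:,:360]=cv2.resize(a["pixels"][130:230,260:380,::-1],None,fx=3,fy=3,interpolation=cv2.INTER_CUBIC)
cv2.imwrite("pics/sw.png",np.vstack([z,y[:300]]))
E
```

```text
TCP [0.5443578  0.05030097 0.21111967] [-0.14674657  0.08846123] [-0.0065694   0.77230923 -0.63514108  0.00954461] [-0.38223538 -1.30149007  0.39952634] [ 0.01774329  0.03498555 -0.01648079]
```

View pics/sw.png

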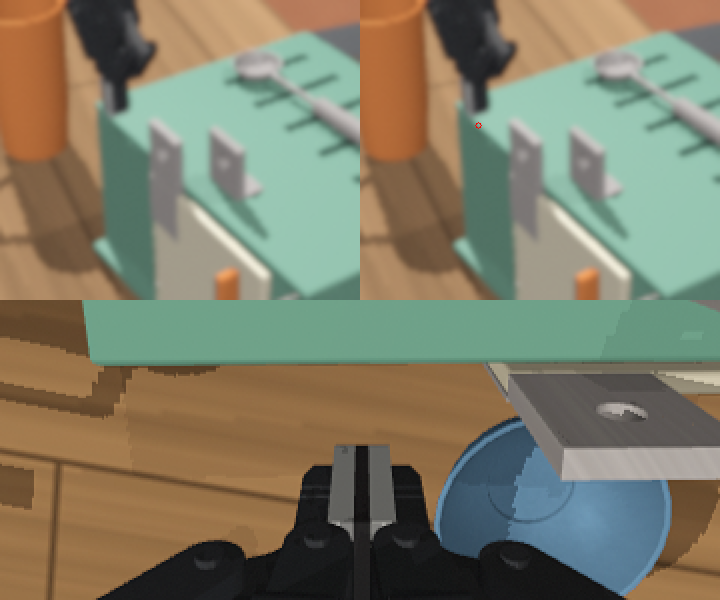

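In the side view the visible fingertip (crop 115,110) lies above the projected TCP (crop 118,125), so the shut fingers seem to end short of the TCP. I'll triangulate the tip.

```bash
python3 - <<'E'
from h import *
s=get_state();im=get_image("wrist");c=cam(im,s);a=get_image("side");ca=cam(a)
q=s["ee_rot"];T=R.from_quat([q[1],q[2],q[3],q[0]]).as_matrix()
g=a["pixels"][150:180,285:315].astype(int).sum(2)//3
print(g[5:26,6:22])
for uv in[(298.3,166.7),(298.3,168.5)]:
    p=tri([ray(ca,uv),ray(c,(321,242.5))]);print(p,"in tool",T.T@(p-s["position"]), proj(c,p),proj(ca,p))
print(im["hand_eye"],im["vfov"],im["cx"],im["cy"])
E
```

```text
[[143 134 116  90  64  49  43  40  39  37  37  46  60  77  90 100]
 [141 136 125 102  84  72  56  44  39  36  40  59  89 111 124 131]
 [138 136 127 111 106  99  77  51  41  37  42  72 109 132 142 146]
 [144 141 132 117 116 111  87  57  43  40  47  78 118 144 154 160]
 [149 145 135 119 116 114  93  61  45  41  47  80 124 153 167 172]
 [152 147 138 120 114 113  95  66  47  42  48  81 129 161 175 179]
 [153 150 141 125 114 113  96  68  47  41  49  79 129 164 178 181]
 [155 155 149 132 116 112  98  70  48  43  46  76 126 164 178 181]
 [157 161 159 142 120 114 102  75  50  42  45  70 121 162 178 181]
 [155 160 162 147 125 116 106  79  52  44  45  69 120 162 178 181]
 [149 150 153 144 126 120 112  85  57  52  62  85 129 164 178 181]
 [146 138 135 132 125 125 119  97  80  87 104 123 150 171 180 181]
 [145 130 120 119 124 131 131 122 120 132 146 158 169 178 181 181]
 [143 127 112 110 118 132 141 148 154 164 170 175 179 181 182 181]
 [140 125 108 104 109 124 141 158 170 177 180 181 181 182 182 182]
 [138 123 107 101 103 110 128 150 167 176 180 182 182 182 182 182]
 [137 123 106 101 100 101 11
[... 213 characters left out ...]
5 123 144 162 174 179 181]
 [138 127 111 101  97  97  98  97  96  99 107 122 142 161 173 179]]
[0.54679928 0.05261448 0.22375624] in tool [-0.00218627 -0.00266474 -0.01189786] [[315.81175326 249.46251207]] [[299.87431582 167.25234317]]
[0.54549362 0.05183795 0.21911987] in tool [-0.0017071  -0.00112541 -0.00729301] [[316.84029937 248.0628585 ]] [[299.59419214 168.95424783]]
[[ 9.99999220e-01  1.21531395e-03  2.87476553e-04  1.31946428e-04]
 [-1.24500328e-03  9.52087759e-01  3.05822416e-01 -7.84434372e-02]
 [ 9.79673402e-05 -3.05822535e-01  9.52088529e-01 -1.59209202e-01]
 [ 0.00000000e+00  0.00000000e+00  0.00000000e+00  1.00000000e+00]] 64.77461529862971 320.4385070565908 197.18949489044198
```

Emit:
play_rows:
  series:
    - {"fingers":1,"dx":2,"dy":0,"dz":-15,"turn":0}
    - {"fingers":1,"dx":0,"dy":0,"dz":-12,"turn":0}
    - {"fingers":1,"dx":0,"dy":0,"dz":0,"turn":0}
    - {"fingers":1,"dx":3,"dy":-14,"dz":0,"turn":0}
    - {"fingers":1,"dx":2,"dy":-12,"dz":0,"turn":0}
    - {"fingers":1,"dx":2,"dy":-10,"dz":0,"turn":0}
    - {"fingers":1,"dx":2,"dy":-10,"dz":0,"turn":0}
    - {"fingers":1,"dx":0,"dy":0,"dz":0,"turn":0}

```text
clock: 6.03
position: [0.5614, 0.0014, 0.1922]
ee_rot: [-0.012, 0.771, -0.636, 0.015]
contact_force: [-0.1, -0.4, -0.6]
width: -0.0
```

```bash
cat >> h.py <<'E'
AN=.1922;TD=np.array([.7053,-.0085]);RD=np.array([[np.cos(AN),-np.sin(AN)],[np.sin(AN),np.cos(AN)]])
D=lambda w:(RD.T@(np.array(w)[:2]-TD)).round(4)
E
python3 - <<'E'
from h import *
s=get_state();im=get_image("wrist");c=cam(im,s);save(im,"w4.png")
print(D(s["position"]),s["contact_force"])
for p in[(-.142,.043,.24),(-.142,-.001,.24),(-.142,.002,.24),(-.142,-.042,.24)]: print(p,proj(c,np.r_[RD@p[:2]+TD,p[2]]).round(0))
E
```

```text
[-0.1393  0.0372] [-0.07325729 -0.43950538 -0.62717037]
(-0.142, 0.043, 0.24) [[307. 298.]]
(-0.142, -0.001, 0.24) [[413. 297.]]
(-0.142, 0.002, 0.24) [[406. 297.]]
(-0.142, -0.042, 0.24) [[511. 297.]]
```

View pics/w4.png

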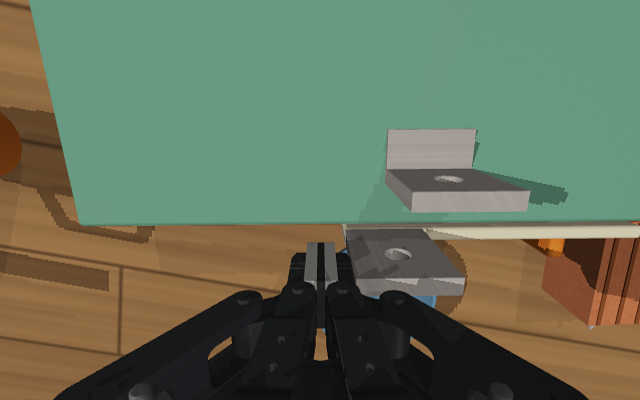

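The lug is now against the finger's side (right end at col 465, row 294), with about 20 mm left to the stop.

Emit:
play_rows:
  series:
    - {"fingers":1,"dx":1,"dy":-8,"dz":0,"turn":0}
    - {"fingers":1,"dx":1,"dy":-6,"dz":0,"turn":0}
    - {"fingers":1,"dx":0,"dy":-4,"dz":0,"turn":0}
    - {"fingers":1,"dx":0,"dy":-3,"dz":0,"turn":0}

```text
clock: 6.42
position: [0.5645, -0.0187, 0.1931]
ee_rot: [-0.015, 0.772, -0.636, 0.014]
contact_force: [0.6, 2.2, -0.6]
width: 0.0
```

Emit:
play_rows:
  series:
    - {"fingers":1,"dx":0,"dy":-3,"dz":0,"turn":0}
    - {"fingers":1,"dx":0,"dy":-3,"dz":0,"turn":0}

```text
clock: 6.58
position: [0.5645, -0.0186, 0.1932]
ee_rot: [-0.02, 0.771, -0.636, 0.01]
contact_force: [0.7, 11.5, 0.7]
width: 0.0001
```

Emit:
play_rows:
  series:
    - {"fingers":1,"dx":-3,"dy":12,"dz":0,"turn":0}
    - {"fingers":1,"dx":0,"dy":0,"dz":30,"turn":0}
    - {"fingers":1,"dx":0,"dy":0,"dz":35,"turn":0}
    - {"fingers":1,"dx":0,"dy":0,"dz":35,"turn":0}
    - {"fingers":1,"dx":-10,"dy":-20,"dz":20,"turn":0}
    - {"fingers":1,"dx":-10,"dy":-20,"dz":0,"turn":0}
    - {"fingers":1,"dx":0,"dy":0,"dz":0,"turn":0}

```text
clock: 7.17
position: [0.5362, -0.0475, 0.3172]
ee_rot: [-0.015, 0.772, -0.635, 0.01]
contact_force: [0.3, -0.0, -1.0]
width: 0.0
```

```bash
python3 - <<'E'
from h import *
s=get_state();im=get_image("wrist");c=cam(im,s);save(im,"w5.png")
print(s["position"],D(s["position"]),s["ee_rot"],s["contact_force"])
q=s["ee_rot"];print("toolz",R.from_quat([q[1],q[2],q[3],q[0]]).as_matrix()[:,2].round(3))
for p in[(-.142,.002,.24),(-.142,-.042,.24),(-.106,.002,.24),(-.106,-.042,.24)]: print(p,proj(c,np.r_[RD@p[:2]+TD,p[2]]).round(1))
for l in("pin_tip","lug_hole","block"):
    for m in masks_of(im,l)[:2]:
        ys,xs=np.nonzero(m["region"]);print(l,m["p"],m["xy"],xs.min(),xs.max(),ys.min(),ys.max())
E
```

```text
[ 0.53617261 -0.04748638  0.31721222] [-0.1735 -0.006 ] [-0.01455359  0.77221151 -0.63511496  0.010323  ] [ 0.33817417 -0.04617947 -0.9547075 ]
toolz [ 0.034  0.009 -0.999]
(-0.142, 0.002, 0.24) [[310.2 164.2]]
(-0.142, -0.042, 0.24) [[367.7 164.4]]
(-0.106, 0.002, 0.24) [[309.9 115.6]]
(-0.106, -0.042, 0.24) [[369.8 115.8]]
pin_tip 0.53 [505.7, 254.1] 501 508 247 256
lug_hole 0.95 [394.6, 151.6] 310 496 140 170
block 0.58 [521.8, 198.2] 469 577 155 246
```

View pics/w5.png

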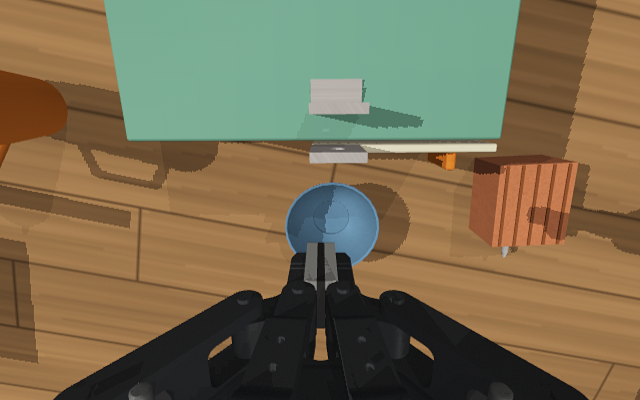

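The door is shut: the lug's top edge at cols 310–368, row 163 matches the predicted 310–368. Next is the pin.

Emit:
play_rows:
  series:
    - {"fingers":-1,"dx":-12,"dy":-36,"dz":0,"turn":0}
    - {"fingers":-1,"dx":-12,"dy":-36,"dz":0,"turn":0}
    - {"fingers":-1,"dx":-12,"dy":-36,"dz":-8,"turn":0}
    - {"fingers":-1,"dx":-12,"dy":-36,"dz":-15,"turn":0}
    - {"fingers":-1,"dx":-12,"dy":-36,"dz":-15,"turn":0.02}
    - {"fingers":-1,"dx":-12,"dy":-36,"dz":-15,"turn":0.03}
    - {"fingers":-1,"dx":-12,"dy":-36,"dz":-15,"turn":0}
    - {"fingers":-1,"dx":-12,"dy":-30,"dz":-15,"turn":0}
    - {"fingers":-1,"dx":0,"dy":0,"dz":-20,"turn":0}
    - {"fingers":-1,"dx":0,"dy":0,"dz":-20,"turn":0}
    - {"fingers":-1,"dx":0,"dy":0,"dz":0,"turn":0}

```text
clock: 8.28
position: [0.4375, -0.3281, 0.1765]
ee_rot: [-0.017, 0.794, -0.607, -0.0]
contact_force: [-0.4, 0.1, -1.2]
width: 0.0854
```

```bash
python3 - <<'E'
from h import *
s=get_state();im=get_image("wrist");c=cam(im,s);save(im,"w6.png")
q=s["ee_rot"];T=R.from_quat([q[1],q[2],q[3],q[0]]).as_matrix();print(s["position"],"toolz",T[:,2].round(3),"yaw",np.arctan2(T[1,0],T[0,0]))
for l in("pin_tip","pin"):
    for m in masks_of(im,l)[:2]:
        ys,xs=np.nonzero(m["region"]);print(l,m["p"],m["xy"],xs.min(),xs.max(),ys.min(),ys.max())
        if m["p"]>.3:
            for r in range(ys.min(),ys.max()+1,3): print(r,xs[ys==r].min() if (ys==r).any() else 0,xs[ys==r].max() if (ys==r).any() else 0,atz(c,(xs[ys==r].mean(),r),.031).round(4))
E
```

```text
[ 0.43754346 -0.32811708  0.17648962] toolz [ 0.021  0.027 -0.999] yaw -1.3056269529484328
pin_tip 0.82 [349.3, 167.4] 347 358 151 182
151 350 351 [ 0.4749 -0.3452  0.031 ]
154 349 358 [ 0.4729 -0.3488  0.031 ]
157 349 358 [ 0.4701 -0.3497  0.031 ]
160 348 358 [ 0.4671 -0.3501  0.031 ]
163 348 358 [ 0.4643 -0.3509  0.031 ]
166 348 357 [ 0.4613 -0.3513  0.031 ]
169 348 357 [ 0.4584 -0.3522  0.031 ]
172 347 356 [ 0.4553 -0.3521  0.031 ]
175 348 355 [ 0.4524 -0.353   0.031 ]
178 348 354 [ 0.4493 -0.3534  0.031 ]
181 349 353 [ 0.4464 -0.3543  0.031 ]
pin 0.73 [352.9, 166.6] 347 358 151 182
151 350 350 [ 0.4748 -0.3447  0.031 ]
154 349 358 [ 0.4729 -0.3488  0.031 ]
157 349 358 [ 0.4701 -0.3497  0.031 ]
160 348 358 [ 0.4671 -0.3501  0.031 ]
163 348 357 [ 0.4642 -0.3505  0.031 ]
166 348 357 [ 0.4613 -0.3513  0.031 ]
169 348 357 [ 0.4584 -0.3522  0.031 ]
172 347 356 [ 0.4553 -0.3521  0.031 ]
175 348 356 [ 0.4525 -0.3535  0.031 ]
178 348 354 [ 0.4493 -0.3534  0.031 ]
181 349 353 [ 0.4464 -0.3543  0.031 ]
```

View pics/w6.png

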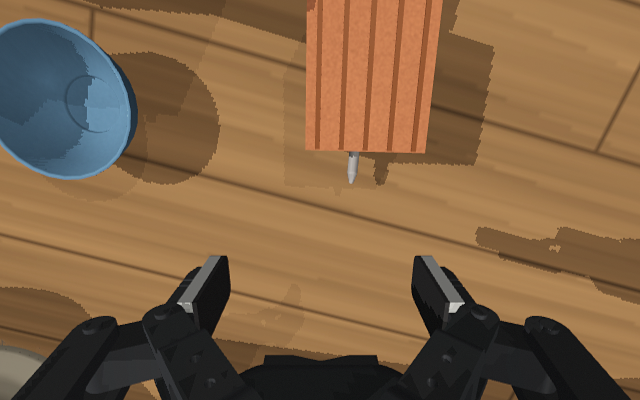

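The view shows the pin tip at (351,182), shank up to the block face at row 153, and both open pads ending at row 256. From the pad spacing, the open pads end about 28 mm behind the TCP, which disagrees with the stated 11 mm ahead. I'll confirm by touching the plank gently with the fingers shut.

Emit:
play_rows:
  series:
    - {"fingers":1,"dx":-25,"dy":0,"dz":-20,"turn":-0.06}
    - {"fingers":1,"dx":-20,"dy":0,"dz":-25,"turn":0}
    - {"fingers":1,"dx":0,"dy":0,"dz":-25,"turn":0}
    - {"fingers":1,"dx":0,"dy":0,"dz":-25,"turn":0}
    - {"fingers":1,"dx":0,"dy":0,"dz":-20,"turn":0}
    - {"fingers":1,"dx":0,"dy":0,"dz":-15,"turn":0}
    - {"fingers":1,"dx":0,"dy":0,"dz":-15,"turn":0}
    - {"fingers":1,"dx":0,"dy":0,"dz":0,"turn":0}
    - {"fingers":1,"dx":0,"dy":0,"dz":0,"turn":0}

```text
clock: 9.18
position: [0.4083, -0.3321, 0.0482]
ee_rot: [-0.015, 0.78, -0.626, 0.023]
contact_force: [0.1, -0.1, 0.3]
width: 0.0
```

Emit:
play_rows:
  series:
    - {"fingers":1,"dx":0,"dy":0,"dz":-12,"turn":0}
    - {"fingers":1,"dx":0,"dy":0,"dz":-12,"turn":0}
    - {"fingers":1,"dx":0,"dy":0,"dz":-8,"turn":0}
    - {"fingers":1,"dx":0,"dy":0,"dz":-4,"turn":0}
    - {"fingers":1,"dx":0,"dy":0,"dz":0,"turn":0}

```text
clock: 9.6
position: [0.4154, -0.336, 0.0197]
ee_rot: [-0.014, 0.781, -0.624, 0.031]
contact_force: [-0.4, -0.5, 0.0]
width: 0.0001
```

```bash
python3 - <<'E'
from h import *
s=get_state();q=s["ee_rot"];T=R.from_quat([q[1],q[2],q[3],q[0]]).as_matrix();print(s["position"],"toolz",T[:,2].round(3),"yaw",np.arctan2(T[1,0],T[0,0]),s["qpos"].round(3),s["qd"].round(3),s["contact_force"],s["moment"])
E
```

```text
[ 0.41543389 -0.33604369  0.01972249] toolz [ 0.066 -0.017 -0.998] yaw -1.3492751308084494 [-0.838  0.374  1.919  0.053  0.792  0.475] [ 0.007 -0.015 -0.018 -0.001  0.01   0.   ] [-0.35314484 -0.53917588  0.01778502] [0.00592633 0.02060805 0.00527   ]
```

Emit:
play_rows:
  series:
    - {"fingers":1,"dx":0,"dy":0,"dz":-5,"turn":0}
    - {"fingers":1,"dx":0,"dy":0,"dz":-5,"turn":0}
    - {"fingers":1,"dx":0,"dy":0,"dz":-5,"turn":0}

```text
clock: 9.85
position: [0.4176, -0.3379, 0.0069]
ee_rot: [-0.013, 0.781, -0.624, 0.035]
contact_force: [-0.8, 0.2, 0.1]
width: -0.0
```

Emit:
play_rows:
  series:
    - {"fingers":1,"dx":0,"dy":0,"dz":-4,"turn":0}
    - {"fingers":1,"dx":0,"dy":0,"dz":-4,"turn":0}
    - {"fingers":1,"dx":0,"dy":0,"dz":-3,"turn":0}

```text
clock: 10.1
position: [0.4175, -0.338, -0.0054]
ee_rot: [-0.014, 0.781, -0.624, 0.034]
contact_force: [-0.2, -0.6, 0.4]
width: 0.0002
```

Emit:
play_rows:
  series:
    - {"fingers":1,"dx":0,"dy":0,"dz":-3,"turn":0}
    - {"fingers":1,"dx":0,"dy":0,"dz":-3,"turn":0}

```text
clock: 10.27
position: [0.4173, -0.3378, -0.0123]
ee_rot: [-0.014, 0.781, -0.624, 0.034]
contact_force: [-0.2, 0.2, -0.4]
width: 0.0002
```

Emit:
play_rows:
  series:
    - {"fingers":1,"dx":0,"dy":0,"dz":-2,"turn":0}
    - {"fingers":1,"dx":0,"dy":0,"dz":-2,"turn":0}

```text
clock: 10.43
position: [0.4172, -0.3378, -0.0157]
ee_rot: [-0.014, 0.781, -0.624, 0.034]
contact_force: [-5.3, 5.0, 37.2]
width: -0.0002
```

Emit:
play_rows:
  series:
    - {"fingers":1,"dx":0,"dy":0,"dz":-2,"turn":0}
    - {"fingers":1,"dx":0,"dy":0,"dz":-2,"turn":0}

```text
clock: 10.6
position: [0.4172, -0.3378, -0.0155]
ee_rot: [-0.014, 0.781, -0.623, 0.034]
contact_force: [-4.1, 3.9, 18.2]
width: 0.0002
```

Contact at TCP z = −15.5 mm: the shut fingertips really are about 15 mm *behind* the reported TCP, not 11 mm ahead. I'll use tip z = TCP z + 15 mm from here on.

Emit:
play_rows:
  series:
    - {"fingers":-1,"dx":0,"dy":0,"dz":8,"turn":0}
    - {"fingers":-1,"dx":0,"dy":0,"dz":10,"turn":0}
    - {"fingers":-1,"dx":0,"dy":0,"dz":10,"turn":0}
    - {"fingers":-1,"dx":0,"dy":0,"dz":10,"turn":-0.02}
    - {"fingers":-1,"dx":0,"dy":0,"dz":10,"turn":0}
    - {"fingers":-1,"dx":10,"dy":-4,"dz":0,"turn":0}
    - {"fingers":-1,"dx":10,"dy":-4,"dz":0,"turn":0}
    - {"fingers":-1,"dx":10,"dy":-4,"dz":0,"turn":0}
    - {"fingers":-1,"dx":8,"dy":-2,"dz":0,"turn":0}
    - {"fingers":-1,"dx":0,"dy":0,"dz":0,"turn":0}

```text
clock: 11.43
position: [0.4602, -0.3542, 0.0363]
ee_rot: [-0.013, 0.773, -0.633, 0.037]
contact_force: [-0.2, 0.4, -0.3]
width: 0.0853
```

```bash
cat >> h.py <<'E'
def pose():
    s=get_state();q=s["ee_rot"];T=R.from_quat([q[1],q[2],q[3],q[0]]).as_matrix()
    print(s["position"].round(4),"toolz",T[:,2].round(3),"yaw",np.arctan2(T[1,0],T[0,0]).round(3),"F",s["contact_force"].round(1),"w",round(float(s["width"]),4),"q6",s["qpos"][5].round(2));return s,T
def pinrows(im,s,l="pin",z=.031,step=4):
    c=cam(im,s)
    for m in masks_of(im,l)[:1]:
        ys,xs=np.nonzero(m["region"]);print(l,round(m["p"],2),xs.min(),xs.max(),ys.min(),ys.max())
        for r in range(ys.min(),ys.max()+1,step):
            k=xs[ys==r]
            if len(k): print(r,k.min(),k.max(),atz(c,(k.min()/2+k.max()/2,r),z).round(4))
E
python3 - <<'E'
from h import *
s,T=pose();im=get_image("wrist");pinrows(im,s)
E
```

```text
[ 0.4602 -0.3542  0.0363] toolz [ 0.073 -0.026 -0.997] yaw -1.374 F [-0.2  0.4 -0.3] w 0.0853 q6 0.55
pin 0.89 307 323 229 266
229 309 314 [ 0.4661 -0.3482  0.031 ]
233 307 323 [ 0.4641 -0.3507  0.031 ]
237 307 323 [ 0.4617 -0.3511  0.031 ]
241 307 322 [ 0.4593 -0.3513  0.031 ]
245 308 322 [ 0.4569 -0.3521  0.031 ]
249 308 322 [ 0.4545 -0.3525  0.031 ]
253 309 322 [ 0.4521 -0.3533  0.031 ]
257 310 321 [ 0.4497 -0.3538  0.031 ]
261 311 319 [ 0.4471 -0.354   0.031 ]
265 312 318 [ 0.4447 -0.3545  0.031 ]
```

Emit:
play_rows:
  series:
    - {"fingers":-1,"dx":0,"dy":3,"dz":-7,"turn":0}
    - {"fingers":-1,"dx":0,"dy":0,"dz":-7,"turn":0}
    - {"fingers":-1,"dx":0,"dy":0,"dz":-7,"turn":0}
    - {"fingers":-1,"dx":0,"dy":0,"dz":-7,"turn":0}
    - {"fingers":-1,"dx":0,"dy":0,"dz":0,"turn":0}

```text
clock: 11.95
position: [0.4556, -0.3472, 0.003]
ee_rot: [-0.013, 0.773, -0.633, 0.032]
contact_force: [0.1, 0.7, -0.9]
width: 0.0855
```

Emit:
play_rows:
  series:
    - {"fingers":-1,"dx":2,"dy":-2,"dz":3,"turn":0}
    - {"fingers":-1,"dx":2,"dy":-1,"dz":2,"turn":0}
    - {"fingers":-1,"dx":0,"dy":0,"dz":0,"turn":0}

```text
clock: 12.2
position: [0.4588, -0.3498, 0.0071]
ee_rot: [-0.013, 0.773, -0.633, 0.031]
contact_force: [0.3, 0.3, 0.1]
width: 0.0854
```

Emit:
play_rows:
  series:
    - {"fingers":-0.2,"dx":1,"dy":-1,"dz":2,"turn":0}
    - {"fingers":0.3,"dx":0,"dy":0,"dz":0,"turn":0}
    - {"fingers":1,"dx":0,"dy":0,"dz":0,"turn":0}
    - {"fingers":1,"dx":0,"dy":0,"dz":0,"turn":0}
    - {"fingers":1,"dx":0,"dy":0,"dz":0,"turn":0}
    - {"fingers":1,"dx":0,"dy":0,"dz":0,"turn":0}
    - {"fingers":1,"dx":0,"dy":0,"dz":0,"turn":0}
    - {"fingers":1,"dx":0,"dy":0,"dz":0,"turn":0}
    - {"fingers":1,"dx":0,"dy":0,"dz":0,"turn":0}
    - {"fingers":1,"dx":0,"dy":0,"dz":0,"turn":0}
  squeeze: 60

```text
clock: 13.03
position: [0.4611, -0.3523, 0.0114]
ee_rot: [-0.013, 0.773, -0.633, 0.033]
contact_force: [0.2, 0.8, -0.6]
width: 0.0069
```

```bash
python3 - <<'E'
from h import *
s,T=pose();im=get_image("wrist");pinrows(im,s,step=3);save(im,"w7.png")
cv2.imwrite("pics/w7c.png",cv2.resize(im["pixels"][170:330,220:430,::-1],None,fx=3.5,fy=3.5,interpolation=cv2.INTER_CUBIC))
E
```

```text
[ 0.4611 -0.3523  0.0114] toolz [ 0.067 -0.021 -0.998] yaw -1.374 F [ 0.2  0.8 -0.6] w 0.0069 q6 0.55
pin 0.61 313 328 256 291
256 316 326 [ 0.4628 -0.3518  0.031 ]
259 314 328 [ 0.4613 -0.3521  0.031 ]
262 313 328 [ 0.4596 -0.3521  0.031 ]
265 313 328 [ 0.458  -0.3525  0.031 ]
268 313 327 [ 0.4564 -0.3525  0.031 ]
271 313 327 [ 0.4548 -0.3529  0.031 ]
274 313 327 [ 0.4531 -0.3532  0.031 ]
277 314 327 [ 0.4516 -0.3538  0.031 ]
280 314 327 [ 0.4499 -0.3541  0.031 ]
283 315 326 [ 0.4483 -0.3544  0.031 ]
286 316 325 [ 0.4466 -0.3548  0.031 ]
289 317 324 [ 0.4449 -0.3551  0.031 ]
```

View pics/w7c.png

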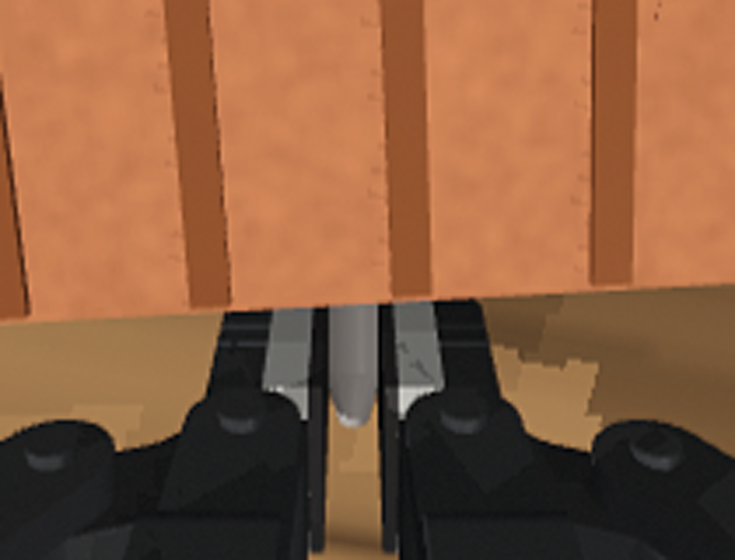

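The crop shows the shank between the pads with its tip at (350,420), gripped a few mm above the fingertips. Now a short test draw.

Emit:
play_rows:
  series:
    - {"fingers":1,"dx":-5,"dy":-1,"dz":1,"turn":0}
    - {"fingers":1,"dx":-8,"dy":-2,"dz":1,"turn":0}
    - {"fingers":1,"dx":-8,"dy":-2,"dz":0,"turn":0}
    - {"fingers":1,"dx":-8,"dy":-2,"dz":0,"turn":0}
    - {"fingers":1,"dx":0,"dy":0,"dz":0,"turn":0}

```text
clock: 13.55
position: [0.4283, -0.3589, 0.0129]
ee_rot: [-0.013, 0.773, -0.633, 0.031]
contact_force: [-0.5, 0.5, -0.1]
width: 0.0072
```

```bash
python3 - <<'E'
from h import *
s,T=pose();im=get_image("wrist");pinrows(im,s,step=5);save(im,"w8.png")
E
```

```text
[ 0.4283 -0.3589  0.0129] toolz [ 0.065 -0.02  -0.998] yaw -1.373 F [-0.5  0.5 -0.1] w 0.0072 q6 0.49
pin 0.61 309 331 162 291
162 310 330 [ 0.4756 -0.3488  0.031 ]
167 310 331 [ 0.4734 -0.3495  0.031 ]
172 310 331 [ 0.4711 -0.35    0.031 ]
177 310 330 [ 0.4687 -0.3502  0.031 ]
182 310 331 [ 0.4664 -0.3509  0.031 ]
187 310 331 [ 0.464  -0.3514  0.031 ]
192 310 331 [ 0.4617 -0.3519  0.031 ]
197 310 331 [ 0.4593 -0.3524  0.031 ]
202 310 331 [ 0.4568 -0.3528  0.031 ]
207 310 331 [ 0.4544 -0.3533  0.031 ]
212 310 331 [ 0.4519 -0.3538  0.031 ]
217 310 331 [ 0.4495 -0.3543  0.031 ]
222 310 330 [ 0.4469 -0.3546  0.031 ]
227 309 330 [ 0.4443 -0.3549  0.031 ]
232 310 330 [ 0.4419 -0.3556  0.031 ]
237 310 330 [ 0.4393 -0.3561  0.031 ]
242 311 331 [ 0.4368 -0.3571  0.031 ]
247 314 328 [ 0.4342 -0.3577  0.031 ]
252 314 328 [ 0.4316 -0.3582  0.031 ]
257 314 328 [ 0.4289 -0.3587  0.031 ]
262 314 327 [ 0.4262 -0.359   0.031 ]
267 314 327 [ 0.4235 -0.3596  0.031 ]
272 314 327 [ 0.4208 -0.3601  0.031 ]
277 314 327 [ 0.418  -0.3607  0.031 ]
282 314 327 [ 0.4153 -0.3613  0.031 ]
287 315 325 [ 0.4124 -0.3616  0.031 ]
```

Emit:
play_rows:
  series:
    - {"fingers":1,"dx":-9,"dy":-2,"dz":0,"turn":0}
    - {"fingers":1,"dx":-9,"dy":-2,"dz":0,"turn":0}
    - {"fingers":1,"dx":-9,"dy":-2,"dz":0,"turn":0}
    - {"fingers":1,"dx":-9,"dy":-2,"dz":0,"turn":0}
    - {"fingers":1,"dx":-9,"dy":-2,"dz":0,"turn":0}
    - {"fingers":1,"dx":-9,"dy":-2,"dz":0,"turn":0}

```text
clock: 14.15
position: [0.3723, -0.3723, 0.0133]
ee_rot: [-0.013, 0.774, -0.632, 0.033]
contact_force: [0.2, 0.5, -0.7]
width: 0.0065
```

Emit:
play_rows:
  series:
    - {"fingers":1,"dx":-9,"dy":-2,"dz":0,"turn":0}
    - {"fingers":1,"dx":-9,"dy":-2,"dz":0,"turn":0}
    - {"fingers":1,"dx":-9,"dy":-2,"dz":0,"turn":0}
    - {"fingers":1,"dx":-9,"dy":-2,"dz":0,"turn":0}
    - {"fingers":1,"dx":-9,"dy":-2,"dz":0,"turn":0}
    - {"fingers":1,"dx":-9,"dy":-2,"dz":0,"turn":0}
    - {"fingers":1,"dx":-9,"dy":-2,"dz":0,"turn":0}
    - {"fingers":1,"dx":0,"dy":0,"dz":0,"turn":0}

```text
clock: 14.82
position: [0.2999, -0.388, 0.0134]
ee_rot: [-0.013, 0.773, -0.633, 0.033]
contact_force: [0.3, 1.0, -0.6]
width: 0.0068
```

```bash
python3 - <<'E'
from h import *
s,T=pose();im=get_image("wrist");pinrows(im,s,step=9);save(im,"w9.png")
a=get_image("side");b=get_image("top")
for n,i in(("side",a),("top",b)):
  for l in("pin","pin_tip"):
    for m in masks_of(i,l)[:1]:
        ys,xs=np.nonzero(m["region"]);print(n,l,round(m["p"],2),m["xy"],xs.min(),xs.max(),ys.min(),ys.max())
E
```

```text
[ 0.2999 -0.388   0.0134] toolz [ 0.067 -0.021 -0.998] yaw -1.373 F [ 0.3  1.  -0.6] w 0.0068 q6 0.23
pin 0.81 285 356 0 292
0 303 338 [ 0.4128 -0.3649  0.031 ]
9 303 338 [ 0.4096 -0.3655  0.031 ]
18 302 338 [ 0.4062 -0.366   0.031 ]
27 303 338 [ 0.4029 -0.3669  0.031 ]
36 303 338 [ 0.3995 -0.3676  0.031 ]
45 303 338 [ 0.3961 -0.3683  0.031 ]
54 303 338 [ 0.3926 -0.369   0.031 ]
63 303 338 [ 0.3891 -0.3697  0.031 ]
72 303 338 [ 0.3855 -0.3704  0.031 ]
81 302 337 [ 0.3818 -0.3707  0.031 ]
90 303 337 [ 0.3782 -0.3716  0.031 ]
99 304 338 [ 0.3746 -0.3728  0.031 ]
108 304 338 [ 0.3708 -0.3736  0.031 ]
117 286 355 [ 0.367  -0.3741  0.031 ]
126 285 356 [ 0.3631 -0.3749  0.031 ]
135 309 331 [ 0.3591 -0.3755  0.031 ]
144 310 331 [ 0.3552 -0.3765  0.031 ]
153 310 331 [ 0.3512 -0.3773  0.031 ]
162 310 331 [ 0.3471 -0.3781  0.031 ]
171 310 331 [ 0.343 -0.379  0.031]
180 310 330 [ 0.3387 -0.3796  0.031 ]
189 310 330 [ 0.3344 -0.3804  0.031 ]
198 311 330 [ 0.3302 -0.3815  0.031 ]
207 310 330 [ 0.3257 -0.3822  0.031 ]
216 310 330 [ 0.3213 -0.3831  0.031 ]
225 310 330 [ 0.3167 -0.384   0.031 ]
234 311 329 [ 0.3122 -0.3849  0.031 ]
243 311 329 [ 0.3075 -0.3859  0.031 ]
252 314 327 [ 0.3028 -0.3871  0.031 ]
261 314 327 [ 0.298 -0.388  0.031]
270 314 327 [ 0.2931 -0.389   0.031 ]
279 314 327 [ 0.2882 -0.39    0.031 ]
288 316 325 [ 0.2831 -0.391   0.031 ]
side pin 0.96 [287.8, 368.1] 262 307 357 387
side pin_tip 0.69 [288.3, 370.0] 262 307 357 388
top pin 0.47 [456.8, 288.4] 453 466 273 313
top pin_tip 0.58 [460.0, 289.0] 452 465 272 312
```

Emit:
play_rows:
  series:
    - {"fingers":1,"dx":0,"dy":0,"dz":-4,"turn":0}
    - {"fingers":1,"dx":0,"dy":0,"dz":-4,"turn":0}
    - {"fingers":1,"dx":0,"dy":0,"dz":-4,"turn":0}
    - {"fingers":1,"dx":0,"dy":0,"dz":-4,"turn":0}

```text
clock: 15.55
position: [0.3034, -0.3881, -0.0032]
ee_rot: [-0.013, 0.774, -0.632, 0.034]
contact_force: [-0.2, -1.0, -0.4]
width: 0.007
```

Emit:
play_rows:
  series:
    - {"fingers":1,"dx":0,"dy":0,"dz":-2,"turn":0}
    - {"fingers":1,"dx":0,"dy":0,"dz":-2,"turn":0}

```text
clock: 15.72
position: [0.3031, -0.3874, -0.0086]
ee_rot: [-0.013, 0.775, -0.632, 0.033]
contact_force: [-0.6, -0.7, -0.1]
width: 0.0068
```

Emit:
play_rows:
  series:
    - {"fingers":1,"dx":0,"dy":0,"dz":-2,"turn":0}

```text
clock: 15.8
position: [0.3031, -0.3873, -0.0111]
ee_rot: [-0.013, 0.775, -0.632, 0.033]
contact_force: [-0.7, 0.3, 1.1]
width: 0.0067
```

Emit:
play_rows:
  series:
    - {"fingers":1,"dx":0,"dy":0,"dz":-1,"turn":0}

```text
clock: 15.88
position: [0.303, -0.3874, -0.0123]
ee_rot: [-0.013, 0.775, -0.631, 0.033]
contact_force: [-1.6, 0.8, 2.8]
width: 0.0068
```

Emit:
play_rows:
  series:
    - {"fingers":-1,"dx":0,"dy":0,"dz":0,"turn":0}
    - {"fingers":-1,"dx":0,"dy":0,"dz":0,"turn":0}
    - {"fingers":-1,"dx":0,"dy":0,"dz":0,"turn":0}
    - {"fingers":-1,"dx":0,"dy":0,"dz":0,"turn":0}
    - {"fingers":-1,"dx":0,"dy":0,"dz":0,"turn":0}
    - {"fingers":-1,"dx":0,"dy":0,"dz":5,"turn":0}
    - {"fingers":-1,"dx":0,"dy":0,"dz":10,"turn":0}
    - {"fingers":-1,"dx":0,"dy":0,"dz":12,"turn":0}
    - {"fingers":-1,"dx":0,"dy":0,"dz":12,"turn":0}
    - {"fingers":-1,"dx":10,"dy":2,"dz":6,"turn":0}
    - {"fingers":-1,"dx":12,"dy":3,"dz":0,"turn":0}
    - {"fingers":-1,"dx":12,"dy":3,"dz":0,"turn":0}
    - {"fingers":-1,"dx":12,"dy":3,"dz":0,"turn":0}
    - {"fingers":-1,"dx":12,"dy":3,"dz":0,"turn":0}
    - {"fingers":-1,"dx":10,"dy":2,"dz":0,"turn":0}
    - {"fingers":-1,"dx":5,"dy":1,"dz":0,"turn":0}
    - {"fingers":-1,"dx":0,"dy":0,"dz":0,"turn":0}

```text
clock: 17.3
position: [0.3838, -0.3696, 0.0388]
ee_rot: [-0.013, 0.774, -0.633, 0.036]
contact_force: [-0.4, 0.0, 0.5]
width: 0.0851
```

```bash
python3 - <<'E'
from h import *
s,T=pose();im=get_image("wrist");pinrows(im,s,z=.018,step=8);save(im,"w10.png")
b=get_image("top");pinrows(b,s,z=.009,step=6)
E
```

```text
[ 0.3838 -0.3696  0.0388] toolz [ 0.073 -0.025 -0.997] yaw -1.372 F [-0.4  0.   0.5] w 0.0851 q6 0.4
pin 0.69 296 343 176 358
176 308 328 [ 0.4176 -0.3623  0.018 ]
184 307 330 [ 0.4129 -0.3635  0.018 ]
192 308 330 [ 0.4082 -0.3648  0.018 ]
200 308 330 [ 0.4033 -0.3658  0.018 ]
208 308 330 [ 0.3984 -0.3668  0.018 ]
216 308 331 [ 0.3934 -0.3681  0.018 ]
224 308 330 [ 0.3883 -0.3688  0.018 ]
232 308 330 [ 0.3832 -0.3698  0.018 ]
240 309 330 [ 0.378  -0.3712  0.018 ]
248 297 343 [ 0.3728 -0.3726  0.018 ]
256 296 342 [ 0.3674 -0.373   0.018 ]
264 312 327 [ 0.362  -0.3744  0.018 ]
272 313 326 [ 0.3566 -0.3755  0.018 ]
280 313 326 [ 0.351  -0.3766  0.018 ]
288 313 326 [ 0.3454 -0.3778  0.018 ]
296 313 326 [ 0.3397 -0.3789  0.018 ]
304 313 326 [ 0.3339 -0.3801  0.018 ]
312 313 326 [ 0.328  -0.3813  0.018 ]
320 313 326 [ 0.3221 -0.3825  0.018 ]
328 313 327 [ 0.3161 -0.384   0.018 ]
336 313 328 [ 0.31   -0.3856  0.018 ]
344 313 328 [ 0.3038 -0.3869  0.018 ]
352 316 324 [ 0.2975 -0.3878  0.018 ]
pin 0.71 450 463 271 317
271 453 453 [ 0.4182 -0.3627  0.009 ]
277 450 456 [ 0.4017 -0.3625  0.009 ]
283 452 457 [ 0.3854 -0.3665  0.009 ]
307 459 461 [ 0.3204 -0.381   0.009 ]
313 460 462 [ 0.3042 -0.3836  0.009 ]
```

Emit:
play_rows:
  series:
    - {"fingers":-1,"dx":4,"dy":1,"dz":-6,"turn":0.014}
    - {"fingers":-1,"dx":4,"dy":1,"dz":-6,"turn":0}
    - {"fingers":-1,"dx":3,"dy":0,"dz":-6,"turn":0}
    - {"fingers":-1,"dx":0,"dy":0,"dz":-6,"turn":0}
    - {"fingers":-1,"dx":0,"dy":0,"dz":-6,"turn":0}
    - {"fingers":-1,"dx":0,"dy":0,"dz":-5,"turn":0}

```text
clock: 18.0
position: [0.3923, -0.3682, 0.0004]
ee_rot: [-0.013, 0.777, -0.628, 0.035]
contact_force: [0.2, 0.1, -0.3]
width: 0.0855
```

Emit:
play_rows:
  series:
    - {"fingers":-1,"dx":2,"dy":0,"dz":-4,"turn":0}
    - {"fingers":-1,"dx":1,"dy":0,"dz":-4,"turn":0}
    - {"fingers":-1,"dx":0,"dy":0,"dz":-3,"turn":0}
    - {"fingers":-1,"dx":0,"dy":0,"dz":0,"turn":0}

```text
clock: 18.33
position: [0.3945, -0.3672, -0.014]
ee_rot: [-0.014, 0.777, -0.629, 0.033]
contact_force: [0.8, 0.4, 0.3]
width: 0.0854
```

Emit:
play_rows:
  series:
    - {"fingers":0.2,"dx":0,"dy":0,"dz":1,"turn":0}
    - {"fingers":0.6,"dx":0,"dy":0,"dz":0,"turn":0}
    - {"fingers":1,"dx":0,"dy":0,"dz":0,"turn":0}
    - {"fingers":1,"dx":0,"dy":0,"dz":0,"turn":0}
    - {"fingers":1,"dx":0,"dy":0,"dz":0,"turn":0}
    - {"fingers":1,"dx":0,"dy":0,"dz":0,"turn":0}
    - {"fingers":1,"dx":0,"dy":0,"dz":0,"turn":0}
    - {"fingers":1,"dx":0,"dy":0,"dz":0,"turn":0}
    - {"fingers":1,"dx":0,"dy":0,"dz":0,"turn":0}
  squeeze: 80

```text
clock: 19.08
position: [0.3951, -0.3681, -0.0113]
ee_rot: [-0.013, 0.777, -0.629, 0.035]
contact_force: [0.0, -0.1, -0.5]
width: 0.012
```

Emit:
play_rows:
  series:
    - {"fingers":1,"dx":0,"dy":0,"dz":5,"turn":0}
    - {"fingers":1,"dx":0,"dy":0,"dz":10,"turn":0}
    - {"fingers":1,"dx":0,"dy":0,"dz":15,"turn":0}
    - {"fingers":1,"dx":0,"dy":0,"dz":15,"turn":0}
    - {"fingers":1,"dx":0,"dy":0,"dz":15,"turn":0}
    - {"fingers":1,"dx":0,"dy":0,"dz":15,"turn":0}
    - {"fingers":1,"dx":0,"dy":0,"dz":15,"turn":0}
    - {"fingers":1,"dx":0,"dy":0,"dz":15,"turn":0}
    - {"fingers":1,"dx":0,"dy":0,"dz":15,"turn":0}
    - {"fingers":1,"dx":0,"dy":0,"dz":15,"turn":0}
    - {"fingers":1,"dx":0,"dy":0,"dz":15,"turn":0}
    - {"fingers":1,"dx":0,"dy":0,"dz":15,"turn":0}
    - {"fingers":1,"dx":0,"dy":0,"dz":15,"turn":0}
    - {"fingers":1,"dx":0,"dy":0,"dz":15,"turn":0}
    - {"fingers":1,"dx":0,"dy":0,"dz":0,"turn":0}

```text
clock: 20.33
position: [0.3919, -0.364, 0.1944]
ee_rot: [-0.014, 0.777, -0.629, 0.032]
contact_force: [0.2, -0.6, -0.4]
width: 0.0119
```

```bash
python3 - <<'E'
from h import *
s,T=pose();im=get_image("wrist");pinrows(im,s,z=s["position"][2]+.0203,step=12);save(im,"w11.png")
E
```

```text
[ 0.3919 -0.364   0.1944] toolz [ 0.067 -0.019 -0.998] yaw -1.362 F [ 0.2 -0.6 -0.4] w 0.0119 q6 0.44
pin 0.63 305 336 215 360
215 314 333 [ 0.4148 -0.3601  0.2147]
227 305 336 [ 0.4086 -0.36    0.2147]
239 306 336 [ 0.4027 -0.3615  0.2147]
251 307 335 [ 0.3965 -0.3628  0.2147]
263 307 333 [ 0.3901 -0.3637  0.2147]
275 308 333 [ 0.3838 -0.3653  0.2147]
287 308 333 [ 0.3772 -0.3667  0.2147]
299 308 332 [ 0.3705 -0.3679  0.2147]
311 308 333 [ 0.3637 -0.3696  0.2147]
323 307 334 [ 0.3568 -0.3711  0.2147]
335 311 329 [ 0.3496 -0.3723  0.2147]
347 311 329 [ 0.3423 -0.3739  0.2147]
359 314 326 [ 0.3349 -0.3754  0.2147]
```

Emit:
play_rows:
  series:
    - {"fingers":1,"dx":0,"dy":4,"dz":0,"turn":0.1}
    - {"fingers":1,"dx":0,"dy":10,"dz":0,"turn":0.11}
    - {"fingers":1,"dx":0,"dy":11,"dz":0,"turn":0.11}
    - {"fingers":1,"dx":0,"dy":11,"dz":0,"turn":0.11}
    - {"fingers":1,"dx":0,"dy":11,"dz":0,"turn":0.11}
    - {"fingers":1,"dx":0,"dy":11,"dz":0,"turn":0.11}
    - {"fingers":1,"dx":0,"dy":11,"dz":0,"turn":0.11}
    - {"fingers":1,"dx":0,"dy":11,"dz":0,"turn":0.11}
    - {"fingers":1,"dx":0,"dy":11,"dz":0,"turn":0.11}
    - {"fingers":1,"dx":0,"dy":11,"dz":0,"turn":0.11}
    - {"fingers":1,"dx":0,"dy":11,"dz":0,"turn":0.11}
    - {"fingers":1,"dx":0,"dy":11,"dz":0,"turn":0.11}
    - {"fingers":1,"dx":0,"dy":11,"dz":0,"turn":0.11}
    - {"fingers":1,"dx":0,"dy":11,"dz":0,"turn":0.11}
    - {"fingers":1,"dx":0,"dy":11,"dz":0,"turn":0.11}
    - {"fingers":1,"dx":0,"dy":11,"dz":0,"turn":0.11}
    - {"fingers":1,"dx":0,"dy":11,"dz":0,"turn":0.11}
    - {"fingers":1,"dx":0,"dy":11,"dz":0,"turn":0.11}
    - {"fingers":1,"dx":0,"dy":11,"dz":0,"turn":0.11}
    - {"fingers":1,"dx":0,"dy":11,"dz":0,"turn":0.11}

```text
clock: 22.1
position: [0.373, -0.1294, 0.1614]
ee_rot: [-0.037, 0.893, 0.448, -0.026]
contact_force: [0.5, -0.2, -0.7]
width: 0.0115
```

```bash
python3 - <<'E'
from h import *
s,T=pose()
E
```

```text
[ 0.373  -0.1294  0.1614] toolz [-0.079  0.043 -0.996] yaw 0.932 F [ 0.5 -0.2 -0.7] w 0.0115 q6 -1.44
```

Emit:
play_rows:
  series:
    - {"fingers":1,"dx":3,"dy":5,"dz":5,"turn":0.1}
    - {"fingers":1,"dx":5,"dy":5,"dz":6,"turn":0.1}
    - {"fingers":1,"dx":6,"dy":5,"dz":6,"turn":0.1}
    - {"fingers":1,"dx":6,"dy":5,"dz":6,"turn":0.1}
    - {"fingers":1,"dx":6,"dy":5,"dz":6,"turn":0.1}
    - {"fingers":1,"dx":6,"dy":5,"dz":6,"turn":0.1}
    - {"fingers":1,"dx":6,"dy":4,"dz":5,"turn":0.1}
    - {"fingers":1,"dx":0,"dy":0,"dz":4,"turn":0.06}
    - {"fingers":1,"dx":0,"dy":0,"dz":0,"turn":0}

```text
clock: 22.85
position: [0.4024, -0.0862, 0.1942]
ee_rot: [-0.036, 0.645, 0.762, -0.047]
contact_force: [-0.8, -0.8, -0.5]
width: 0.0117
```

```bash
cat >> h.py <<'E'
def tilt(T):
    yaw=np.arctan2(T[1,0],T[0,0]);p=yaw-np.pi/2;u=np.array([np.cos(p),np.sin(p),0]);v=np.array([-u[1],u[0],0])
    print("pin yaw~",(p+.0).round(4),"pitch(tip down +)",(-(T[:,2]@u)-.0615).round(4),"roll",((T[:,2]@v)-.033).round(4))
E
python3 - <<'E'
from h import *
s,T=pose();tilt(T);print(D(s["position"]));im=get_image("wrist");save(im,"w12.png")
pinrows(im,s,z=s["position"][2]+.0203,step=12)
for l in("lug_hole","ear_hole"):
    for m in masks_of(im,l)[:1]:
        ys,xs=np.nonzero(m["region"]);print(l,round(m["p"],2),m["xy"],xs.min(),xs.max(),ys.min(),ys.max())
E
```

```text
[ 0.4024 -0.0862  0.1942] toolz [-0.114 -0.025 -0.993] yaw 1.738 F [-0.8 -0.8 -0.5] w 0.0117 q6 -2.05
pin yaw~ 0.1673 pitch(tip down +) 0.0554 roll -0.0388
[-0.3122 -0.0184]
pin 0.71 306 336 215 359
215 320 332 [ 0.3806 -0.0872  0.2145]
227 306 336 [ 0.387  -0.0885  0.2145]
239 306 336 [ 0.3929 -0.0875  0.2145]
251 307 334 [ 0.3991 -0.0867  0.2145]
263 308 332 [ 0.4053 -0.0859  0.2145]
275 308 333 [ 0.4115 -0.0846  0.2145]
287 308 332 [ 0.4179 -0.0837  0.2145]
299 308 332 [ 0.4244 -0.0826  0.2145]
311 307 333 [ 0.431  -0.0815  0.2145]
323 307 333 [ 0.4377 -0.0804  0.2145]
335 311 328 [ 0.4445 -0.0795  0.2145]
347 312 329 [ 0.4513 -0.0778  0.2145]
359 318 326 [ 0.4582 -0.0758  0.2145]
lug_hole 0.77 [306.3, 347.4] 196 340 336 358
ear_hole 0.65 [330.6, 348.6] 196 445 328 377
```

The pin is held, but the tool has drifted to about 3° tip-down (motion lag gets re-based on every row). Fast descents earlier drifted it the other way, so I'll try one here, above the bowl's height.

Emit:
play_rows:
  series:
    - {"fingers":1,"dx":0,"dy":0,"dz":-15,"turn":0.027}
    - {"fingers":1,"dx":0,"dy":0,"dz":-25,"turn":0}
    - {"fingers":1,"dx":0,"dy":0,"dz":-25,"turn":0}
    - {"fingers":1,"dx":0,"dy":0,"dz":0,"turn":0}

```text
clock: 23.38
position: [0.4021, -0.0882, 0.1272]
ee_rot: [-0.034, 0.638, 0.768, -0.047]
contact_force: [-0.9, 0.2, -0.6]
width: 0.012
```

```bash
python3 - <<'E'
from h import *
s,T=pose();tilt(T);print(D(s["position"]))
E
```

```text
[ 0.4021 -0.0882  0.1272] toolz [-0.111 -0.029 -0.993] yaw 1.756 F [-0.9  0.2 -0.6] w 0.012 q6 -2.05
pin yaw~ 0.1852 pitch(tip down +) 0.0529 roll -0.0408
[-0.3129 -0.0203]
```

Emit:
play_rows:
  series:
    - {"fingers":1,"dx":-30,"dy":0,"dz":0,"turn":0}
    - {"fingers":1,"dx":-35,"dy":0,"dz":0,"turn":0}
    - {"fingers":1,"dx":0,"dy":0,"dz":0,"turn":0}

```text
clock: 23.63
position: [0.335, -0.0886, 0.1265]
ee_rot: [-0.036, 0.639, 0.767, -0.047]
contact_force: [-0.6, 1.1, -1.0]
width: 0.0115
```

```bash
python3 - <<'E'
from h import *
s,T=pose();tilt(T);print(D(s["position"]),s["qpos"].round(3))
E
```

```text
[ 0.335  -0.0886  0.1265] toolz [-0.116 -0.027 -0.993] yaw 1.754 F [-0.6  1.1 -1. ] w 0.0115 q6 -2.1
pin yaw~ 0.1829 pitch(tip down +) 0.0572 roll -0.0385
[-0.3788 -0.0079] [-0.384  0.071  2.017 -0.075  1.152 -2.104]
```

The tilt is stable under straight moves, so the drift came during the turning. The simplest fix is to set the pin down again in free space, already pointing the right way, and re-grip the handle there with the tool at its present tilt.

Emit:
play_rows:
  series:
    - {"fingers":1,"dx":0,"dy":-6,"dz":0,"turn":0}
    - {"fingers":1,"dx":0,"dy":-12,"dz":0,"turn":0}
    - {"fingers":1,"dx":0,"dy":-14,"dz":0,"turn":0}
    - {"fingers":1,"dx":0,"dy":-14,"dz":0,"turn":0}
    - {"fingers":1,"dx":0,"dy":-14,"dz":0,"turn":0}
    - {"fingers":1,"dx":0,"dy":-14,"dz":0,"turn":0}
    - {"fingers":1,"dx":0,"dy":-14,"dz":0,"turn":0}
    - {"fingers":1,"dx":0,"dy":-14,"dz":0,"turn":0}
    - {"fingers":1,"dx":0,"dy":-14,"dz":0,"turn":0}
    - {"fingers":1,"dx":0,"dy":-14,"dz":0,"turn":0}
    - {"fingers":1,"dx":0,"dy":-14,"dz":0,"turn":0}
    - {"fingers":1,"dx":0,"dy":-10,"dz":-8,"turn":0}
    - {"fingers":1,"dx":0,"dy":0,"dz":-15,"turn":0}
    - {"fingers":1,"dx":0,"dy":0,"dz":-15,"turn":0}
    - {"fingers":1,"dx":0,"dy":0,"dz":-15,"turn":0}
    - {"fingers":1,"dx":0,"dy":0,"dz":-15,"turn":0}
    - {"fingers":1,"dx":0,"dy":0,"dz":-15,"turn":0}
    - {"fingers":1,"dx":0,"dy":0,"dz":-12,"turn":0}
    - {"fingers":1,"dx":0,"dy":0,"dz":0,"turn":0}

```text
clock: 25.22
position: [0.3465, -0.2702, 0.0394]
ee_rot: [-0.021, 0.645, 0.763, -0.048]
contact_force: [-0.3, 0.4, 0.1]
width: 0.0117
```

```bash
python3 - <<'E'
from h import *
s,T=pose();tilt(T)
E
```

```text
[ 0.3465 -0.2702  0.0394] toolz [-0.093 -0.046 -0.995] yaw 1.739 F [-0.3  0.4  0.1] w 0.0117 q6 -2.39
pin yaw~ 0.1683 pitch(tip down +) 0.0379 roll -0.0627
```

Emit:
play_rows:
  series:
    - {"fingers":1,"dx":0,"dy":0,"dz":-10,"turn":0.025}
    - {"fingers":1,"dx":0,"dy":0,"dz":-10,"turn":0}
    - {"fingers":1,"dx":0,"dy":0,"dz":-8,"turn":0}
    - {"fingers":1,"dx":0,"dy":0,"dz":-6,"turn":0}
    - {"fingers":1,"dx":0,"dy":0,"dz":-4,"turn":0}

```text
clock: 25.63
position: [0.3493, -0.2738, 0.0014]
ee_rot: [-0.018, 0.636, 0.77, -0.048]
contact_force: [-0.8, 0.9, -1.1]
width: 0.0116
```

Emit:
play_rows:
  series:
    - {"fingers":1,"dx":0,"dy":0,"dz":-3,"turn":0}
    - {"fingers":1,"dx":0,"dy":0,"dz":-2,"turn":0}

```text
clock: 25.8
position: [0.3496, -0.2742, -0.004]
ee_rot: [-0.018, 0.636, 0.77, -0.048]
contact_force: [-0.3, 0.1, -0.8]
width: 0.0122
```

Emit:
play_rows:
  series:
    - {"fingers":1,"dx":0,"dy":0,"dz":-2,"turn":0}
    - {"fingers":1,"dx":0,"dy":0,"dz":-2,"turn":0}

```text
clock: 25.97
position: [0.35, -0.2746, -0.0079]
ee_rot: [-0.017, 0.636, 0.77, -0.048]
contact_force: [0.4, -0.0, -0.4]
width: 0.0116
```

Emit:
play_rows:
  series:
    - {"fingers":1,"dx":0,"dy":0,"dz":-1,"turn":0}
    - {"fingers":1,"dx":0,"dy":0,"dz":0,"turn":0}

```text
clock: 26.13
position: [0.3501, -0.2746, -0.009]
ee_rot: [-0.017, 0.636, 0.77, -0.048]
contact_force: [0.6, 0.2, 0.1]
width: 0.0118
```

Emit:
play_rows:
  series:
    - {"fingers":1,"dx":0,"dy":0,"dz":-1.5,"turn":0}
    - {"fingers":1,"dx":0,"dy":0,"dz":0,"turn":0}
    - {"fingers":0.4,"dx":0,"dy":0,"dz":0,"turn":0}
    - {"fingers":0.2,"dx":0,"dy":0,"dz":0,"turn":0}
    - {"fingers":0.2,"dx":0,"dy":0,"dz":0,"turn":0}
    - {"fingers":0.2,"dx":0,"dy":0,"dz":0,"turn":0}

```text
clock: 26.63
position: [0.3507, -0.2751, -0.0097]
ee_rot: [-0.016, 0.636, 0.77, -0.048]
contact_force: [0.1, 0.1, -0.2]
width: 0.0338
```

```bash
python3 - <<'E'
from h import *
s,T=pose();tilt(T);im=get_image("wrist");pinrows(im,s,z=.018,step=12);b=get_image("top");pinrows(b,s,z=.009,step=6)
E
```

```text
[ 0.3507 -0.2751 -0.0097] toolz [-0.086 -0.054 -0.995] yaw 1.764 F [ 0.1  0.1 -0.2] w 0.0338 q6 -2.39
pin yaw~ 0.1928 pitch(tip down +) 0.033 roll -0.0699
pin 0.9 291 351 213 360
213 309 311 [ 0.3267 -0.2837  0.018 ]
225 306 336 [ 0.3313 -0.2777  0.018 ]
237 306 336 [ 0.337  -0.2766  0.018 ]
249 306 336 [ 0.3427 -0.2754  0.018 ]
261 306 336 [ 0.3486 -0.2743  0.018 ]
273 307 336 [ 0.3545 -0.2729  0.018 ]
285 307 335 [ 0.3607 -0.2719  0.018 ]
297 295 350 [ 0.3667 -0.27    0.018 ]
309 292 351 [ 0.3731 -0.2692  0.018 ]
321 292 351 [ 0.3795 -0.268   0.018 ]
333 312 330 [ 0.3861 -0.2669  0.018 ]
345 313 330 [ 0.3927 -0.2654  0.018 ]
357 313 330 [ 0.3995 -0.264   0.018 ]
pin 0.59 412 419 258 287
258 413 414 [ 0.4524 -0.253   0.009 ]
264 413 415 [ 0.436  -0.2543  0.009 ]
270 414 417 [ 0.4196 -0.2584  0.009 ]
276 415 418 [ 0.4032 -0.2611  0.009 ]
282 417 419 [ 0.3869 -0.2652  0.009 ]
```

Emit:
play_rows:
  series:
    - {"fingers":0.2,"dx":0,"dy":0,"dz":-2,"turn":0}
    - {"fingers":1,"dx":0,"dy":0,"dz":0,"turn":0}
    - {"fingers":1,"dx":0,"dy":0,"dz":0,"turn":0}
    - {"fingers":1,"dx":0,"dy":0,"dz":0,"turn":0}
    - {"fingers":1,"dx":0,"dy":0,"dz":0,"turn":0}
    - {"fingers":1,"dx":0,"dy":0,"dz":0,"turn":0}
    - {"fingers":1,"dx":0,"dy":0,"dz":0,"turn":0}
  squeeze: 80

```text
clock: 27.42
position: [0.3507, -0.2751, -0.0115]
ee_rot: [-0.016, 0.636, 0.77, -0.048]
contact_force: [0.3, 0.2, 0.9]
width: 0.0117
```

```bash
python3 - <<'E'
from h import *
s,T=pose();tilt(T)
E
```

```text
[ 0.3507 -0.2751 -0.0115] toolz [-0.086 -0.054 -0.995] yaw 1.764 F [0.3 0.2 0.9] w 0.0117 q6 -2.39
pin yaw~ 0.1928 pitch(tip down +) 0.0331 roll -0.0698
```

```bash
cat >> h.py <<'E'
P0=np.array([.3507,-.2751,-.0115]);T0=R.from_quat([.636,.77,-.048,-.016]).as_matrix()
U0=T0.T@np.array([np.cos(.191),np.sin(.191),0]);TIP0=T0.T@(np.array([.4623,-.2525,.009])-P0)
def pin(s,T):
    u=T@U0;tip=s["position"]+T@TIP0
    print("tip drainer",D(tip),"z",tip[2].round(4),"pitch up",u[2].round(4),"yaw rel",(np.arctan2(u[1],u[0])-AN).round(4))
    goal=np.r_[RD@[-.170,-.020]+TD,.218];print("to pre-pose mm",((goal-tip)*1000).round(1))
E
python3 - <<'E'
from h import *
s,T=pose();pin(s,T)
E
```

```text
[ 0.3507 -0.2751 -0.0115] toolz [-0.086 -0.054 -0.995] yaw 1.764 F [0.3 0.2 0.9] w 0.0117 q6 -2.39
tip drainer [-0.2851 -0.1929] z 0.009 pitch up -0.0003 yaw rel -0.0002
to pre-pose mm [ 80.  191.7 209. ]
```

Emit:
play_rows:
  series:
    - {"fingers":1,"dx":0,"dy":0,"dz":5,"turn":0}
    - {"fingers":1,"dx":0,"dy":0,"dz":10,"turn":0}
    - {"fingers":1,"dx":0,"dy":0,"dz":15,"turn":0}
    - {"fingers":1,"dx":0,"dy":0,"dz":15,"turn":0}
    - {"fingers":1,"dx":0,"dy":0,"dz":15,"turn":0}
    - {"fingers":1,"dx":0,"dy":0,"dz":15,"turn":0}
    - {"fingers":1,"dx":0,"dy":0,"dz":15,"turn":0}
    - {"fingers":1,"dx":0,"dy":0,"dz":15,"turn":0}
    - {"fingers":1,"dx":0,"dy":0,"dz":15,"turn":0}
    - {"fingers":1,"dx":0,"dy":0,"dz":15,"turn":0}
    - {"fingers":1,"dx":0,"dy":0,"dz":15,"turn":0}
    - {"fingers":1,"dx":0,"dy":0,"dz":15,"turn":0}
    - {"fingers":1,"dx":0,"dy":0,"dz":15,"turn":0}
    - {"fingers":1,"dx":0,"dy":0,"dz":15,"turn":0}
    - {"fingers":1,"dx":0,"dy":0,"dz":12,"turn":0}
    - {"fingers":1,"dx":0,"dy":8,"dz":0,"turn":0}
    - {"fingers":1,"dx":0,"dy":10,"dz":0,"turn":0}
    - {"fingers":1,"dx":0,"dy":10,"dz":0,"turn":0}
    - {"fingers":1,"dx":0,"dy":10,"dz":0,"turn":0}
    - {"fingers":1,"dx":0,"dy":10,"dz":0,"turn":0}

```text
clock: 29.08
position: [0.3448, -0.2184, 0.2051]
ee_rot: [-0.021, 0.636, 0.77, -0.047]
contact_force: [-0.8, -0.2, -1.0]
width: 0.0117
```

```bash
python3 - <<'E'
from h import *
s,T=pose();pin(s,T)
E
```

```text
[ 0.3448 -0.2184  0.2051] toolz [-0.092 -0.047 -0.995] yaw 1.761 F [-0.8 -0.2 -1. ] w 0.0117 q6 -2.38
tip drainer [-0.28   -0.1366] z 0.2251 pitch up -0.0048 yaw rel -0.0025
to pre-pose mm [ 85.7 135.5  -7.1]
```

Emit:
play_rows:
  series:
    - {"fingers":1,"dx":5,"dy":9,"dz":0,"turn":0}
    - {"fingers":1,"dx":6,"dy":10,"dz":0,"turn":0}
    - {"fingers":1,"dx":6,"dy":10,"dz":0,"turn":0}
    - {"fingers":1,"dx":6,"dy":10,"dz":0,"turn":0}
    - {"fingers":1,"dx":6,"dy":10,"dz":0,"turn":0}
    - {"fingers":1,"dx":6,"dy":10,"dz":0,"turn":0}
    - {"fingers":1,"dx":6,"dy":10,"dz":0,"turn":0}
    - {"fingers":1,"dx":6,"dy":10,"dz":0,"turn":0}
    - {"fingers":1,"dx":6,"dy":10,"dz":0,"turn":0}
    - {"fingers":1,"dx":6,"dy":10,"dz":0,"turn":0}
    - {"fingers":1,"dx":6,"dy":10,"dz":0,"turn":0}
    - {"fingers":1,"dx":0,"dy":0,"dz":0,"turn":0}

```text
clock: 30.08
position: [0.4025, -0.0858, 0.1964]
ee_rot: [-0.032, 0.632, 0.773, -0.049]
contact_force: [0.1, -0.9, -0.5]
width: 0.0116
```

```bash
python3 - <<'E'
from h import *
s,T=pose();pin(s,T)
E
```

```text
[ 0.4025 -0.0858  0.1964] toolz [-0.111 -0.035 -0.993] yaw 1.771 F [ 0.1 -0.9 -0.5] w 0.0116 q6 -2.07
tip drainer [-0.1977 -0.0167] z 0.2145 pitch up -0.0212 yaw rel 0.0068
to pre-pose mm [27.8  2.1  3.5]
```

Emit:
play_rows:
  series:
    - {"fingers":1,"dx":6,"dy":0,"dz":1,"turn":-0.007}
    - {"fingers":1,"dx":6,"dy":0,"dz":1,"turn":0}
    - {"fingers":1,"dx":6,"dy":0,"dz":1,"turn":0}
    - {"fingers":1,"dx":6,"dy":0,"dz":0,"turn":0}
    - {"fingers":1,"dx":0,"dy":0,"dz":0,"turn":0}

```text
clock: 30.5
position: [0.4268, -0.0851, 0.1985]
ee_rot: [-0.033, 0.634, 0.771, -0.05]
contact_force: [0.1, -1.0, -0.6]
width: 0.0119
```

```bash
python3 - <<'E'
from h import *
s,T=pose();pin(s,T)
a=get_image("side");b=get_image("top");ca,cb=cam(a),cam(b)
tip=s["position"]+T@TIP0;hole=np.r_[RD@[-.142,-.02]+TD,.218]
def crop(im,c,x0,y0,w,h,f):
    k=cv2.resize(im["pixels"][y0:y0+h,x0:x0+w,::-1],None,fx=f,fy=f,interpolation=cv2.INTER_CUBIC)
    k2=k.copy()
    for p,col in((tip,(255,0,255)),(hole,(0,255,255))):
        q=((proj(c,p)[0]+.5-[x0,y0])*f).astype(int);cv2.drawMarker(k2,tuple(int(v) for v in q),col,cv2.MARKER_CROSS,14,1)
    return np.hstack([k,k2])
print(proj(ca,tip),proj(ca,hole),proj(cb,tip),proj(cb,hole))
i=crop(a,ca,270,150,100,75,4);j=crop(b,cb,300,180,100,75,4);cv2.imwrite("pics/pre.png",np.vstack([i,j])[:600])
for n,im in(("side",a),("top",b)):
    for m in masks_of(im,"pin")[:1]:
        ys,xs=np.nonzero(m["region"]);print(n,round(m["p"],2),xs.min(),xs.max(),ys.min(),ys.max())
        o=np.argsort(xs)[-6:];print(list(zip(xs[o],ys[o])))
E
```

```text
[ 0.4268 -0.0851  0.1985] toolz [-0.114 -0.035 -0.993] yaw 1.765 F [ 0.1 -1.  -0.6] w 0.0119 q6 -2.05
tip drainer [-0.1736 -0.0213] z 0.2162 pitch up -0.0244 yaw rel 0.0013
to pre-pose mm [3.3 2.  1.8]
[[311.6406585  193.62016344]] [[322.23752271 188.67236254]] [[351.92789264 224.51779888]] [[348.95228154 211.18726665]]
side 0.52 260 309 194 215
[(np.int64(307), np.int64(196)), (np.int64(308), np.int64(195)), (np.int64(308), np.int64(194)), (np.int64(308), np.int64(196)), (np.int64(309), np.int64(195)), (np.int64(309), np.int64(194))]
```

View pics/pre.png

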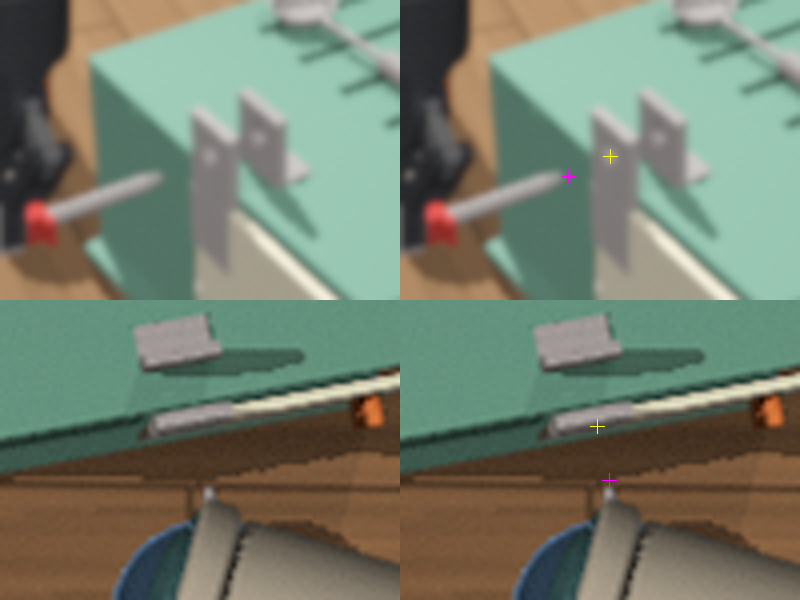

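The side view shows the hole at crop (210,157), exactly under the predicted cross. The tip at (160,177) is on line but about 4 mm shorter than my model. In the top view the tip at (208,490) is lined up to within about 2 mm. I'll advance in steps.

Emit:
play_rows:
  series:
    - {"fingers":1,"dx":6,"dy":1,"dz":1,"turn":0}
    - {"fingers":1,"dx":8,"dy":1.5,"dz":0.5,"turn":0}
    - {"fingers":1,"dx":8,"dy":1.5,"dz":0,"turn":0}
    - {"fingers":1,"dx":8,"dy":1.5,"dz":0,"turn":0}
    - {"fingers":1,"dx":0,"dy":0,"dz":0,"turn":0}

```text
clock: 31.12
position: [0.4577, -0.0791, 0.2004]
ee_rot: [-0.033, 0.635, 0.77, -0.05]
contact_force: [-0.1, 0.1, -1.0]
width: 0.012
```

```bash
python3 - <<'E'
from h import *
s,T=pose();pin(s,T)
E
```

```text
[ 0.4577 -0.0791  0.2004] toolz [-0.114 -0.034 -0.993] yaw 1.763 F [-0.1  0.1 -1. ] w 0.012 q6 -2.02
tip drainer [-0.1422 -0.0216] z 0.2181 pitch up -0.0247 yaw rel -0.0007
to pre-pose mm [-27.6  -3.7  -0.1]
```

Emit:
play_rows:
  series:
    - {"fingers":1,"dx":5,"dy":1,"dz":0,"turn":0}
    - {"fingers":1,"dx":5,"dy":1,"dz":0,"turn":0}
    - {"fingers":1,"dx":5,"dy":1,"dz":0,"turn":0}
    - {"fingers":1,"dx":5,"dy":1,"dz":0,"turn":0}

```text
clock: 31.45
position: [0.4788, -0.0742, 0.2]
ee_rot: [-0.035, 0.635, 0.77, -0.05]
contact_force: [-0.2, -0.2, -0.7]
width: 0.0117
```

```bash
python3 - <<'E'
from h import *
s,T=pose();pin(s,T);a=get_image("side")
for m in masks_of(a,"pin")[:1]:
    ys,xs=np.nonzero(m["region"]);o=np.argsort(xs)[-4:];print(round(m["p"],2),list(zip(xs[o],ys[o])))
E
```

```text
[ 0.4788 -0.0742  0.2   ] toolz [-0.117 -0.034 -0.993] yaw 1.764 F [-0.2 -0.2 -0.7] w 0.0117 q6 -2.0
tip drainer [-0.1205 -0.0207] z 0.2174 pitch up -0.0273 yaw rel 0.0001
to pre-pose mm [-48.7  -8.7   0.6]
0.61 [(np.int64(322), np.int64(190)), (np.int64(322), np.int64(188)), (np.int64(323), np.int64(188)), (np.int64(323), np.int64(189))]
```

Emit:
play_rows:
  series:
    - {"fingers":1,"dx":6,"dy":1,"dz":0,"turn":0}
    - {"fingers":1,"dx":6,"dy":1,"dz":0.5,"turn":0}
    - {"fingers":1,"dx":6,"dy":1,"dz":0,"turn":0}
    - {"fingers":1,"dx":6,"dy":1,"dz":0,"turn":0}

```text
clock: 31.88
position: [0.5031, -0.0692, 0.2002]
ee_rot: [-0.036, 0.635, 0.77, -0.051]
contact_force: [-1.4, 0.3, -1.1]
width: 0.0118
```

```bash
python3 - <<'E'
from h import *
s,T=pose();pin(s,T)
E
```

```text
[ 0.5031 -0.0692  0.2002] toolz [-0.119 -0.032 -0.992] yaw 1.764 F [-1.4  0.3 -1.1] w 0.0118 q6 -1.98
tip drainer [-0.0957 -0.0205] z 0.2174 pitch up -0.0293 yaw rel 0.0002
to pre-pose mm [-73.1 -13.7   0.6]
```

Emit:
play_rows:
  series:
    - {"fingers":1,"dx":5,"dy":1,"dz":0,"turn":0}
    - {"fingers":1,"dx":5,"dy":1,"dz":0,"turn":0}
    - {"fingers":1,"dx":5,"dy":1,"dz":0,"turn":0}
    - {"fingers":1,"dx":5,"dy":1,"dz":0,"turn":0}

```text
clock: 32.22
position: [0.5255, -0.0646, 0.1998]
ee_rot: [-0.036, 0.635, 0.77, -0.051]
contact_force: [-0.4, 1.0, -0.7]
width: 0.0116
```

```bash
python3 - <<'E'
from h import *
s,T=pose();pin(s,T)
E
```

```text
[ 0.5255 -0.0646  0.1998] toolz [-0.12  -0.032 -0.992] yaw 1.764 F [-0.4  1.  -0.7] w 0.0116 q6 -1.97
tip drainer [-0.0727 -0.0203] z 0.2169 pitch up -0.03 yaw rel 0.0002
to pre-pose mm [-95.5 -18.3   1.1]
```

Emit:
play_rows:
  series:
    - {"fingers":1,"dx":4,"dy":1,"dz":0,"turn":0}
    - {"fingers":1,"dx":4,"dy":1,"dz":0,"turn":0}
    - {"fingers":1,"dx":3,"dy":0.5,"dz":0,"turn":0}

```text
clock: 32.47
position: [0.5384, -0.0619, 0.1996]
ee_rot: [-0.036, 0.634, 0.77, -0.051]
contact_force: [-0.2, -0.3, -1.7]
width: 0.0114
```

Emit:
play_rows:
  series:
    - {"fingers":1,"dx":2,"dy":0.4,"dz":0,"turn":0}
    - {"fingers":1,"dx":2,"dy":0.4,"dz":0,"turn":0}

```text
clock: 32.63
position: [0.5407, -0.0615, 0.1995]
ee_rot: [-0.038, 0.634, 0.77, -0.053]
contact_force: [-8.7, -1.1, 2.7]
width: 0.0122
```

Emit:
play_rows:
  series:
    - {"fingers":1,"dx":2,"dy":0.4,"dz":0,"turn":0}
    - {"fingers":1,"dx":1,"dy":0.2,"dz":0,"turn":0}

```text
clock: 32.8
position: [0.5404, -0.0616, 0.1997]
ee_rot: [-0.04, 0.634, 0.77, -0.056]
contact_force: [-2.0, 0.2, -0.2]
width: 0.0117
```

```bash
python3 - <<'E'
from h import *
s,T=pose();pin(s,T);im=get_image("wrist");save(im,"w13.png")
c=cam(im,s)
pinrows(im,s,z=.227,step=8)
for x in(-.142,-.147): print(x,proj(c,np.r_[RD@[x,-.02]+TD,.227]).round(0))
E
```

```text
[ 0.5404 -0.0616  0.1997] toolz [-0.133 -0.035 -0.99 ] yaw 1.764 F [-2.   0.2 -0.2] w 0.0117 q6 -1.95
tip drainer [-0.0574 -0.0201] z 0.2152 pitch up -0.0436 yaw rel 0.0003
to pre-pose mm [-110.6  -21.4    2.8]
pin 0.65 305 335 215 360
215 309 333 [ 0.518  -0.0655  0.227 ]
223 306 335 [ 0.5218 -0.065   0.227 ]
231 305 335 [ 0.5255 -0.0645  0.227 ]
239 306 335 [ 0.5293 -0.0635  0.227 ]
247 306 334 [ 0.5331 -0.063   0.227 ]
255 309 333 [ 0.5369 -0.0618  0.227 ]
263 309 333 [ 0.5408 -0.061   0.227 ]
271 308 332 [ 0.5448 -0.0607  0.227 ]
279 308 333 [ 0.5487 -0.0597  0.227 ]
287 308 333 [ 0.5527 -0.0589  0.227 ]
295 309 332 [ 0.5567 -0.0581  0.227 ]
303 309 332 [ 0.5608 -0.0573  0.227 ]
311 308 333 [ 0.5649 -0.0565  0.227 ]
319 307 333 [ 0.5691 -0.0559  0.227 ]
359 318 325 [ 0.5902 -0.051   0.227 ]
-0.142 [[321. 321.]]
-0.147 [[321. 311.]]
```

Force and position say the collar is on the lug: the advance stopped where predicted, at row 321 vs a mask end of about 323. I'll release and back off upward.

Emit:
play_rows:
  series:
    - {"fingers":0.5,"dx":0,"dy":0,"dz":0,"turn":0}
    - {"fingers":0,"dx":0,"dy":0,"dz":0,"turn":0}
    - {"fingers":-1,"dx":0,"dy":0,"dz":0,"turn":0}
    - {"fingers":-1,"dx":0,"dy":0,"dz":0,"turn":0}
    - {"fingers":-1,"dx":0,"dy":0,"dz":0,"turn":0}
    - {"fingers":-1,"dx":0,"dy":0,"dz":0,"turn":0}
    - {"fingers":-1,"dx":0,"dy":0,"dz":5,"turn":0}
    - {"fingers":-1,"dx":0,"dy":0,"dz":10,"turn":0}
    - {"fingers":-1,"dx":0,"dy":0,"dz":15,"turn":0}
    - {"fingers":-1,"dx":0,"dy":0,"dz":15,"turn":0}
    - {"fingers":-1,"dx":-10,"dy":-2,"dz":15,"turn":0}
    - {"fingers":-1,"dx":-20,"dy":-4,"dz":15,"turn":0}
    - {"fingers":-1,"dx":-20,"dy":-4,"dz":15,"turn":0}
    - {"fingers":-1,"dx":-20,"dy":-4,"dz":15,"turn":0}
    - {"fingers":-1,"dx":-20,"dy":-4,"dz":10,"turn":0}
    - {"fingers":-1,"dx":-20,"dy":-4,"dz":0,"turn":0}
    - {"fingers":-1,"dx":0,"dy":0,"dz":0,"turn":0}

```text
clock: 34.32
position: [0.4334, -0.0846, 0.3288]
ee_rot: [-0.031, 0.634, 0.771, -0.051]
contact_force: [0.1, 0.0, -0.4]
width: 0.0857
```

```bash
python3 - <<'E'
from h import *
s,T=pose();im=get_image("wrist");c=cam(im,s);a=get_image("side");b=get_image("top");ca,cb=cam(a),cam(b)
def crop(im,x0,y0,w,h,f): return cv2.resize(im["pixels"][y0:y0+h,x0:x0+w,::-1],(int(w*f),int(h*f)),interpolation=cv2.INTER_CUBIC)
i=np.hstack([crop(a,270,140,100,75,4),crop(b,300,170,100,75,4)])
u,v=proj(c,np.r_[RD@[-.142,-.02]+TD,.218])[0];x0=int(np.clip(u-100,0,440));y0=int(np.clip(v-75,0,250));print(u,v)
w=cv2.resize(crop(im,x0,y0,200,150,2),(400,300))
cv2.imwrite("pics/fin.png",np.vstack([i,np.hstack([w,crop(b,100,60,400,300,1)])]))
for n,k in(("bowl",b),("pitcher",b),("spoon",b),("spoon",a),("bowl",a),("pitcher",a)): print(n,[(round(m["p"],2),np.round(m["xy"])) for m in masks_of(k,n)[:1]])
E
```

```text
[ 0.4334 -0.0846  0.3288] toolz [-0.112 -0.039 -0.993] yaw 1.766 F [ 0.1  0.  -0.4] w 0.0857 q6 -2.06
324.6106353138925 340.79251497742143
bowl [(0.81, array([335., 256.]))]
pitcher [(0.75, array([173., 228.]))]
spoon [(0.67, array([308., 140.]))]
spoon [(0.78, array([371., 171.]))]
bowl [(0.55, array([287., 257.]))]
pitcher [(0.62, array([268., 165.]))]
```

View pics/fin.png

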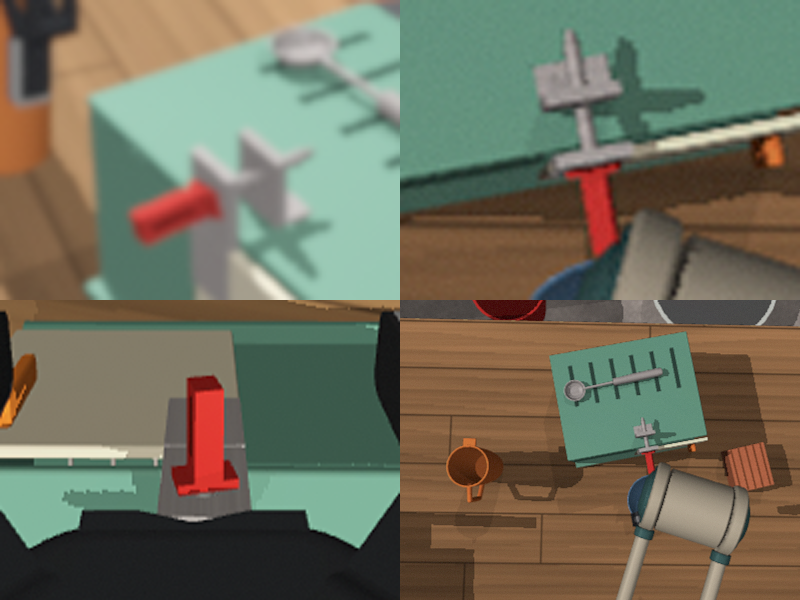

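The final picture shows the pin through the lug and the ear, its red collar on the lug at crop (590,170), the tip sticking out behind the ear, the door shut, and the pitcher and spoon in place. The bowl is partly hidden by the arm. Handing in.

```bash
python3 -c "from rig import sign_off; print(sign_off())"
```

```text
the job is handed in; nothing more can be done
None
```

The door is shut and locked with the pin, and the job was handed in at about 34 s of the 72 s allowed.

**What I did:**
- I pushed the door shut by its lug until the stop resisted with 11.5 N and did not move.
- I drew the pin out by its tip, laid it flat on the plank, let go and took it by the handle.
- I then pushed it through the lug and the ear until the collar met the lug, let go and backed off.

**Last checks:**
- **Pin:** the final pictures show it through both plates, with its collar on the lug and its tip standing out behind the ear. The push stopped where the geometry predicted, within about 1 mm.
- **Robot:** it was clear of everything, with the gripper open and no contact force.
- **Bystanders:** the networks found the spoon within 4 pixels of its starting place in both cameras. The pitcher was 2 pixels off in the top view but 13 in the side view, where the gripper hid part of it. The bowl was partly hidden under the arm in the top view, so I judged it by the side camera, where it was within 1 pixel.

**What disagreed or went wrong:**
- **Fingertip position:** the shut fingertips turned out to be about 15 mm behind the reported TCP, not 11 mm ahead. I confirmed this with a light touch on the plank that reached about 37 N at the fingertips.
- **First door push:** because of that, the fingers rode along the top of the lug and moved it only about 18 mm. The second, lower push closed it.
- **Tool tilt:** the tool tilted by several degrees over the moves, which pitched the pin about 3° tip-down after the turn. I laid the pin down a second time and re-gripped the handle before pushing it in.

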